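# Seat the sample carousel on its keyed drive and latch it

## Robot

A 6-joint arm with a two-finger parallel gripper is mounted at the origin on the work surface. World frame = base frame: x ahead of the robot, y to its left, z up, the work surface at z = 0. Lengths are in m, angles in degrees, forces in N, time in s.
With the tool pointing down it reaches from about 0.325 to 0.85 m from the base axis. Payload 15.5 kg.
Tool frame: the origin (TCP) lies on the centre line of the jaws, within the pads' length; the fingertips stand 17 mm ahead of it and the grasp point (between the pads) lies 2 mm behind it; z points along the fingers, x is the direction in which the jaws open and shut, and the axes are right-handed (so a half turn about z gives the same grasp; the last joint's range is limited). The gripper opens to 91 mm and grips with 3 to 60 N. Pads are 32 mm wide; open, the fingers measure 118 mm over their backs; the gripper's body (76 mm by 178 mm) begins 60 mm behind the grasp point.
Start: joints at [64.315, 28.281, 77.091, -0, 74.628, -5.472], TCP at [0.216, 0.587, 0.204] pointing down, gripper open.
Joint ranges: [-166.48, 166.48], [-47.26, 123.95], [12.59, 153.08], [-70.14, 250.14], [6.76, 159.57], [-176.63, 176.63]. Speed limits (degrees/s): [108.29, 108.29, 147.25, 172.46, 172.46, 172.46].

## Interface

Orientations are given as [roll, pitch, yaw] about the fixed x, y, z axes, in that order (R = Rz(yaw) Ry(pitch) Rx(roll)).
In Python, from rig import env gives the robot as it stands. The module is installed in compiled form; this text tells all that it offers.
- The arm moves only by the tool move_arm, never from a script. Its argument "commands" is a list of rows, each an object of numbers: "dx", "dy", "dz": the shift along the tool's x, y, z in cm; "wx", "wy", "wz": the turn, a rotation vector about the tool's x, y, z in degrees; "gripper": the closure, from 0 (fully open) to 1 (shut). In form: [{"dx": .., "dy": .., "dz": .., "wx": .., "wy": .., "wz": .., "gripper": ..}, ...]. A call has exactly 5 rows; each row is the pose to reach, as a shift and turn from the pose commanded when the call began, along the tool's axes at that moment; what a row does not reach only later rows make up. A row lasts 1/10 s, in which the tool goes at most 50 mm and 8.59 degrees, less where a joint would pass 70% of its speed; a pose out of reach is approached as far as the arm can. A call with a gripper value outside its range is refused whole. The fingers move at their own pace and stop on an object; "squeeze" is the grip in N (left out, the last holds). Time passes only in rows, so rows that repeat a pose let the fingers close, or fill a call up. It gives the time, the measured TCP pose, the force and the opening at its end, in the units of the state.
- env.observe(): the state, without advancing time (a new reading comes with each control period).
- env.grab_frame(name): name is "scene" or "top" or "wrist"; returns a dict with "image" (480x640x3 uint8, red, green, blue), "intrinsics" (3x3 intrinsics, pixels), "eye" and "orientation" of the camera in the world. Camera axes: x right, y down, z forward; pixel columns grow to the right and rows downward; lengths in m; the calibration is good to about 2 mm. The wrist camera is an equidistant fisheye: a pixel r from the principal point sees the ray r / f radians off the axis. A picture is of the moment at which its call begins. There is no depth.
- env.hand_in(): hands the job in, once; it reports no verdict.
The state is a dict: "time": time; "joints": joint angles; "joint_vel": joint speeds; "joint_torque": joint torques, N m; "eef_pos": TCP position; "eef_rot": TCP orientation; "ft_force": force on the tool from outside, world axes, zero at the start; "ft_torque": the same for the moment, N m; "width": opening from 0.0 (shut) to 1.0 (fully open).
Only numpy, scipy, OpenCV 4.12 (cv2) and the standard library are available. Lean on these libraries where they do the work, as an engineer would, in place of code of your own. Each camera call takes 0.05 s, during which the arm holds its last target.

## Task

The sample changer's carousel was put over its spindle at the wrong angle, so it is riding high on the hidden drive pins. Without lifting it off, turn it by its handle bar until its keyed underside finds the pins and it drops fully home, then swing the latch with the red post round to its stop so that its nose holds the rim down. Keep the sample bottles standing in their wells, and leave the other things on the bench where they are.

Things in the scene. Friction and masses are not known exactly. Their poses are not given: they have to be found in the camera images.
- changer: Sample changer, fixed on the bench: white housing, 240 mm along its x, 300 mm along its y (from -125 to +175), 60 mm tall. Origin: on the bench, under the vertical spindle; z up, x away from its display side, y to the latch side. A slim steel tower stands at its (98, 155) mm; its blue electrode arm, to 250 mm above the bench, points away from the carousel.
- seat (a point): Top of the changer's drive platter, on the spindle axis, 68 mm above the bench. Spindle 14 mm thick, up to 143 mm; round the spindle three domed pins 10 mm high at three radii and unequal angles. The platter has stopped at an unknown angle (this point's yaw does not show it) and is hidden under the carousel, so turn to find the match. Its drive holds it: it yields only to about 1 N m.
- carousel_deck (a point): Centre of the carousel's deck top: round, grey, 224 mm across, 20 mm above its underside. The carousel is loose, 0.6 to 0.9 kg with bottles. Underneath is one notch per drive pin, 3 mm wider all round than the pin, so in a full turn it goes down at one angle only, with a sudden 10 mm drop: the deck is 98 mm above the bench riding high, 88 mm when home. Then it turns no further.
- carousel_bar (a point): Centre of the carousel's blue handle bar: 130 mm long (this point's x), 14 mm wide, 18 mm high, on a central column that the spindle enters; 74 mm above the deck, so 172 mm above the bench riding high and 162 mm when home. It turns with 3 to 8 N near the bar's end, and drops by its own weight if turned slowly (up to 0.5 rad/s) and not held in a tight grip. The match lies 30 to 210 degrees counter-clockwise, seen from above.
- sample1_mid (a point): Centre of capped amber sample bottle 1: 34 mm in diameter, 50 mm tall, standing loose in a 39 mm wide, 18 mm high white well collar on the carousel's deck, so that it rides round and down with it. The six wells lie 72 mm from the spindle; the bottles' tops are 24 mm below the bar's centre (15 mm below its underside).
- sample2_mid (a point): Centre of sample bottle 2, like bottle 1.
- sample3_mid (a point): Centre of sample bottle 3, like bottle 1.
- latch_pivot (a point): Vertical pivot of the hold-down latch, on the changer's housing, 138 mm from the spindle towards the changer's +y, at the underside of the latch bar (90.5 mm above the bench).
- latch_post (a point): Point on the axis of the red upright finger post of the latch: 16 mm in diameter, 42 mm tall, from 99.5 to 141.5 mm above the bench, 50 mm from the pivot; this point is 120.5 mm above the bench. The latch is a flat steel bar, 16 mm wide, 9 mm thick, reaching 58 mm from the pivot on the post's side and 37 mm on the other (the nose).
- latch (a joint): Latch angle, 0 to 1.57 rad; it stays where it is left and takes about 2.5 N at the post. 0: open, the post points from the pivot along the changer's -x. It grows clockwise seen from above; at 1.57 (its stop) the post points along the changer's +y, straight away from the carousel, nose over the rim. While the carousel rides high its rim stops the nose at about 0.7.
- wash_bottle: White wash bottle with red collar and bent spout, 72 mm in diameter, 225 mm tall; origin centre of its underside. Not to be disturbed.
- beaker: Glass beaker, 66 mm in diameter, 90 mm tall, beside the changer on the side away from the latch; origin centre of its underside. Not to be disturbed.
- tall_beaker: Glass beaker, 56 mm in diameter, 110 mm tall; origin centre of its underside. Not to be disturbed.
- reagent_jar: White jar with red lid, 68 mm in diameter, 120 mm tall; origin centre of its underside. Not to be disturbed.
- reagent_bottle: Amber bottle with blue cap, 64 mm in diameter, 150 mm tall; origin centre of its underside. Not to be disturbed.
- dish: Shallow glass dish, 90 mm in diameter, 18 mm tall; origin centre of its underside. Not to be disturbed.
- spatula: Double-ended steel laboratory spatula, 195 mm long, 16 mm wide, 8 mm thick, lying on the bench beside the changer's latch side; origin at its middle, on the bench. Not to be disturbed.

How it is judged:
By the outcome, as a careful person would: the job done as asked, in the order asked, and still so for the second after the job is handed in, with the robot touching nothing.
It also fails if it takes over 72 s, if anything falls off the work surface, if the arm or the gripper's body presses on something with over 40 N, if the wrist force passes 120 N, or if a joint passes its speed limit or range.

## Working session

There is one attempt and no reset: what is moved stays moved. The work goes in short steps, Python scripts to look and compute and a tool call to move; the robot and the scene stay as the last step left them, time stands still between calls to the robot, and variables do not carry over. Pictures are saved under pics/ and viewed, and the job is handed in when it is done.

Besides the shell and the picture viewer there is one more tool, called by a JSON object that holds its "name" and its "arguments", one argument or row to a line. move_arm: Moves the arm, as the interface text tells. Its arguments: {"type":"object","properties":{"commands":{"type":"array","items":{"type":"object","properties":{"dx":{"type":"number"},"dy":{"type":"number"},"dz":{"type":"number"},"wx":{"type":"number"},"wy":{"type":"number"},"wz":{"type":"number"},"gripper":{"type":"number"}}}},"squeeze":{"type":"number"}},"required":["commands"]}

```bash
mkdir -p pics; ls; python3 - <<'E'
from rig import env
import cv2, numpy as np
s=env.observe()
for k,v in s.items(): print(k,np.round(v,4))
for n in ["scene","top","wrist"]:
    f=env.grab_frame(n)
    cv2.imwrite(f"pics/{n}0.png",f["image"][:,:,::-1])
    print(n,f["intrinsics"],f["eye"],f["orientation"])
E
```

```text
pics
time 0.0
joints [ 6.43158e+01  2.83149e+01  7.71271e+01 -2.00000e-04  7.46282e+01
 -5.47220e+00]
joint_vel [ 0.0132  0.0708 -0.024   0.029   0.0022  0.0425]
joint_torque [-4.20000e-03 -8.78822e+01 -3.81866e+01  7.02000e-02  5.34000e-02
 -1.00000e-04]
eef_pos [0.2158 0.5862 0.2038]
eef_rot [-1.799935e+02  6.980000e-02  6.978800e+01]
ft_force [-0.6192 -0.122   0.4541]
ft_torque [0.0135 0.0149 0.0064]
width 0.9985
scene [[507.02210676   0.         322.19739982]
 [  0.         507.02210676 235.25357451]
 [  0.           0.           1.        ]] [1.21051623 0.28215295 1.03991467] [-140.03365587    0.91168655  109.50870169]
top [[450.05118864   0.         325.8444774 ]
 [  0.         450.05118864 246.80081103]
 [  0.           0.           1.        ]] [0.37625646 0.0075997  1.21826315] [-174.37127621   -0.87137518  -88.55727359]
wrist [[371.64829954   0.         315.4643848 ]
 [  0.         371.64829954 241.65393497]
 [  0.           0.           1.        ]] [0.14367652 0.61187093 0.38519807] [1.64231703e+02 5.13026821e-02 6.98051311e+01]
```

View pics/scene0.png

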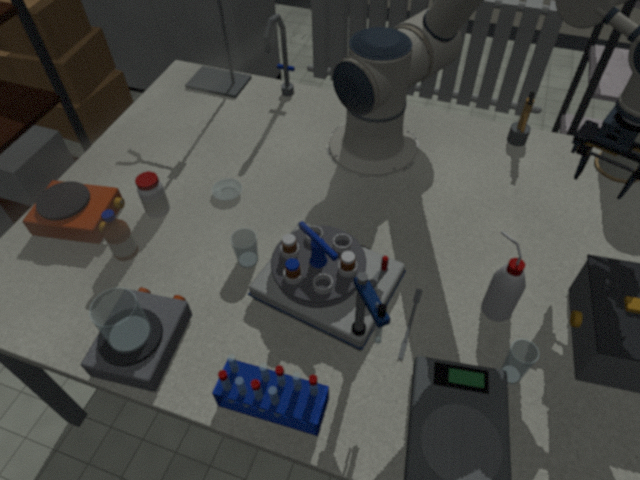

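View pics/top0.png

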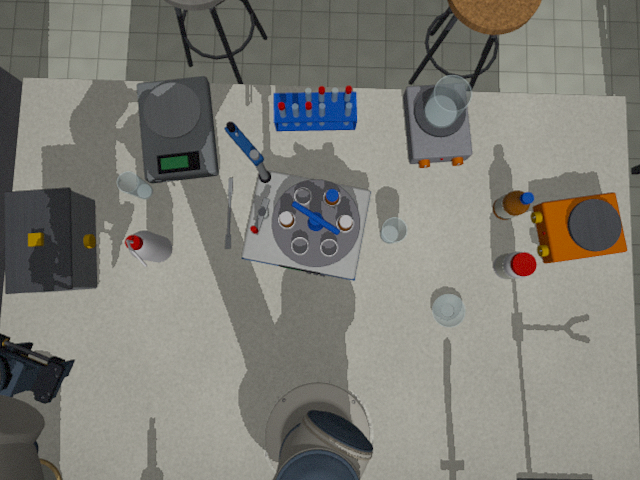

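View pics/wrist0.png

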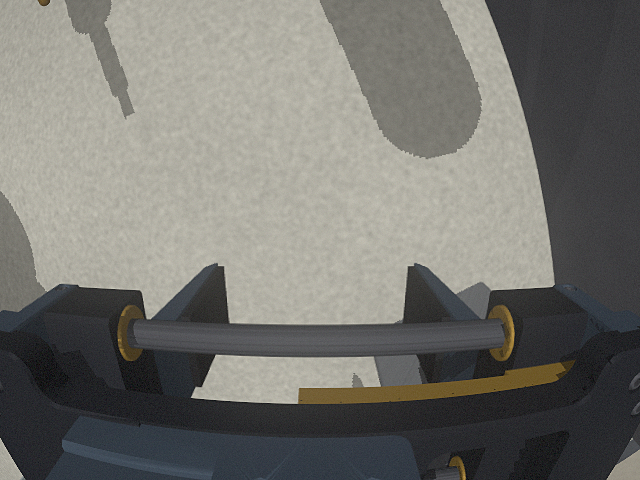

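```bash
cat > h.py <<'E'
import numpy as np, cv2
from scipy.spatial.transform import Rotation as R
from rig import env
def rays(f,uv):
    uv=np.atleast_2d(np.asarray(uv,float)); K=f["intrinsics"]
    d=np.c_[(uv[:,0]-K[0,2])/K[0,0],(uv[:,1]-K[1,2])/K[1,1],np.ones(len(uv))]
    return d@R.from_euler("xyz",f["orientation"],degrees=True).as_matrix().T
def onplane(f,uv,z):
    d=rays(f,uv); e=np.array(f["eye"]); return e+d*((z-e[2])/d[:,2])[:,None]
def proj(f,P):
    P=np.atleast_2d(P); K=f["intrinsics"]
    c=(P-np.array(f["eye"]))@R.from_euler("xyz",f["orientation"],degrees=True).as_matrix()
    return np.c_[K[0,0]*c[:,0]/c[:,2]+K[0,2],K[1,1]*c[:,1]/c[:,2]+K[1,2]]
def two(f1,p1,f2,p2):
    d1=rays(f1,p1)[0];d2=rays(f2,p2)[0];e1=np.array(f1["eye"]);e2=np.array(f2["eye"])
    t=np.linalg.lstsq(np.c_[d1,-d2],e2-e1,rcond=None)[0]
    a=e1+t[0]*d1;b=e2+t[1]*d2
    return (a+b)/2,np.linalg.norm(a-b)
def crop(f,x0,y0,w,h,s,name):
    cv2.imwrite(name,cv2.resize(f["image"][y0:y0+h,x0:x0+w,::-1],None,fx=s,fy=s,interpolation=cv2.INTER_CUBIC))
E
python3 - <<'E'
from h import *
f=env.grab_frame("top"); crop(f,220,160,160,120,5,"pics/topc.png")
hsv=cv2.cvtColor(f["image"],cv2.COLOR_RGB2HSV)
b=cv2.inRange(hsv,(105,120,60),(125,255,255))
n,l,st,c=cv2.connectedComponentsWithStats(b)
for i in range(1,n):
    if st[i,4]>15: print("blue",st[i],c[i])
r=cv2.inRange(hsv,(0,150,80),(8,255,255))|cv2.inRange(hsv,(172,150,80),(180,255,255))
n,l,st,c=cv2.connectedComponentsWithStats(r)
for i in range(1,n):
    if st[i,4]>8: print("red",st[i],c[i])
g=env.grab_frame("scene"); crop(g,240,210,180,135,4.4,"pics/scenec.png")
E
```

```text
blue [ 274   92   83   39 2469] [314.8254354  112.14135277]
blue [225 125  39  41 358] [243.60335196 143.87430168]
blue [326 189  12  13 127] [331.74015748 194.71653543]
blue [520 192  14  12 128] [526.796875 197.875   ]
blue [292 201  48  34 479] [315.23173278 219.30271399]
red [319  86   6   8  41] [321.34146341  89.58536585]
red [346  86   6   8  41] [348.34146341  89.31707317]
red [278 102   7   8  40] [281.225 105.775]
red [306 102   6   8  39] [308.20512821 105.46153846]
red [251 226   7   7  36] [253.66666667 229.13888889]
red [126 235  17  15 130] [134.70769231 241.86153846]
red [512 253  24  23 448] [523.66294643 264.00669643]
```

View pics/topc.png

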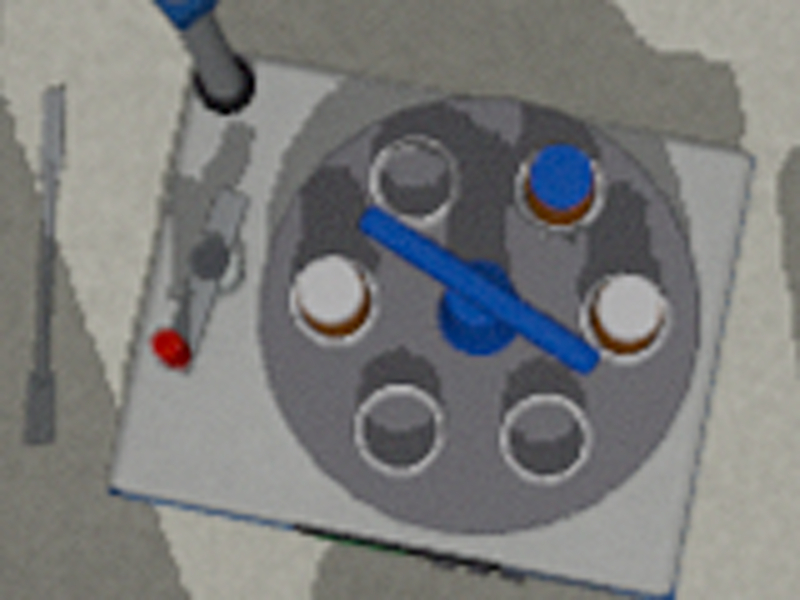

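View pics/scenec.png

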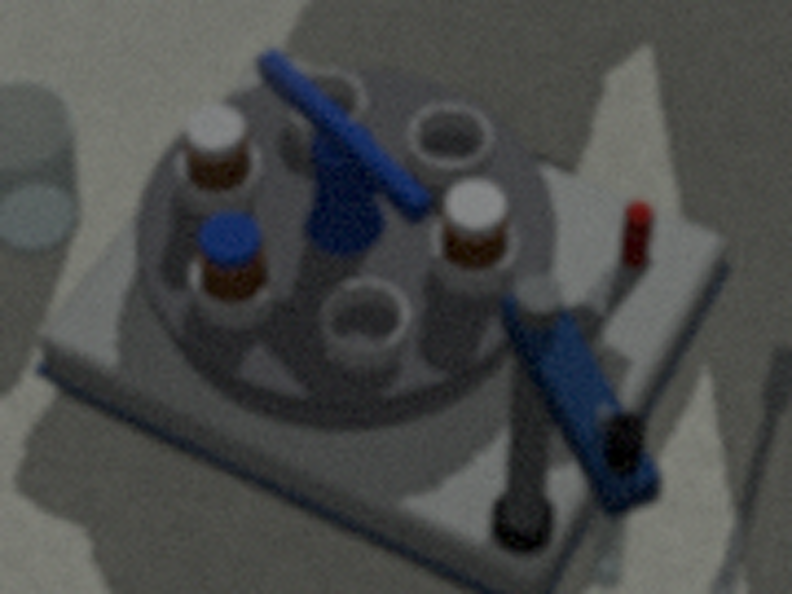

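```bash
python3 - <<'E'
from h import *
f=env.grab_frame("top"); g=env.grab_frame("scene")
c=lambda x,y:(220+x/5-.4,160+y/5-.4)
# housing corners top plane .06
hc=[c(113,490),c(672,598),c(752,157)]
H=onplane(f,hc,.06);print("housing",H.round(4)*1000)
e=H[0]-H[1];print("yaw from near edge(+y dir)",np.degrees(np.arctan2(e[1],e[0]))-90, np.linalg.norm(e))
e=H[2]-H[1];print("yaw from side",np.degrees(np.arctan2(e[1],e[0])),np.linalg.norm(e))
D=onplane(f,[c(260,312),c(700,312),c(480,95),c(480,535)],.098);print("deck",D.round(4)*1000)
# bar by mask
hsv=cv2.cvtColor(f["image"],cv2.COLOR_RGB2HSV)
b=cv2.inRange(hsv,(105,120,60),(125,255,255))[195:242,285:345]
ys,xs=np.nonzero(b); v=f["image"][195:242,285:345,2][ys,xs]
print(np.percentile(v,[5,25,50,75,95]))
pts=np.c_[xs+285,ys+195]
u=np.array([0.833,0.554]);t=(pts-[316.2,217.9])@u
s_=(pts-[316.2,217.9])@np.array([-.554,.833])
m=abs(t)>12
P=pts[m|(abs(s_)<2.5)]
r=cv2.minAreaRect(P.astype(np.float32));print(r)
bx=cv2.boxPoints(r);W=onplane(f,bx,.18);print(W.round(4))
C=W.mean(0);print("bar centre",C)
E=[(W[i]+W[(i+1)%4])/2 for i in range(4)]
for i in (0,1):
    d=E[i]-E[i+2];print("axis",np.linalg.norm(d),np.degrees(np.arctan2(d[1],d[0])))
# scene bar ends
cs=lambda x,y:(240+x/4.4-.4,210+y/4.4-.4)
print("scene bar",onplane(g,[cs(266,58),cs(422,204),cs(344,131)],.178).round(4))
print("post top two-view",two(f,c(161,344),g,cs(640,208)))
print("post top plane",onplane(f,[c(161,344)],.1415),onplane(g,[cs(640,208)],.1415))
E
```

```text
housing [[ 457.2  207.3   60. ]
 [ 409.1  -81.6   60. ]
 [ 640.9 -119.2   60. ]]
yaw from near edge(+y dir) -9.44746224537738 0.29290231883366913
yaw from side -9.212035712434968 0.23484266182608565
deck [[546.  131.1  98. ]
 [552.1 -90.1  98. ]
 [660.3  23.7  98. ]
 [436.9  17.6  98. ]]
[100.4 122.  145.  152.  155. ]
((315.4657287597656, 217.55270385742188), (55.211517333984375, 6.204484939575195), 33.023868560791016)
[[ 0.5746  0.0791  0.18  ]
 [ 0.5872  0.0716  0.18  ]
 [ 0.5192 -0.0383  0.18  ]
 [ 0.5067 -0.0307  0.18  ]]
bar centre [0.54693697 0.02045534 0.18      ]
axis 0.12918370963567608 58.256523044026984
axis 0.01458832643867356 -31.145528995514077
scene bar [[ 0.5155 -0.0319  0.178 ]
 [ 0.5795  0.0743  0.178 ]
 [ 0.5484  0.0227  0.178 ]]
post top two-view (array([0.52223893, 0.17195152, 0.14520248]), np.float64(0.0015726072359497215))
post top plane [[0.52252374 0.17328149 0.1415    ]] [[0.51968591 0.17075545 0.1415    ]]
```

{"name": "move_arm", "arguments": {
  "commands": [
    {"dz": -4,"wz": 6},
    {"dz": -8,"wz": 13,"dx": -1,"dy": 1},
    {"dz": -10,"wz": 20,"dx": -4,"dy": 4},
    {"dz": -10,"wz": 27,"dx": -7,"dy": 7.4},
    {"dz": -10,"wz": 34,"dx": -10,"dy": 10.7}
  ]
}}

```text
schema error: expected keys dx, dy, dz, wx, wy, wz, gripper
```

```bash
cat >> h.py <<'E'
def todo(p,yaw):
    s=env.observe(); T=R.from_euler("xyz",s["eef_rot"],degrees=True)
    d=T.inv().apply(np.array(p)-np.array(s["eef_pos"]))*100
    w=(T.inv()*R.from_euler("xyz",[180,0,yaw],degrees=True)).as_rotvec(degrees=True)
    print("t",s["time"],"pos",np.round(s["eef_pos"],4),"rot",np.round(s["eef_rot"],2),"F",np.round(s["ft_force"],1),"w",round(s["width"],3),"j",np.round(s["joints"],0))
    print("d_cm",d.round(2),"w_deg",w.round(2))
E
python3 -c "
from h import *
todo([.5229,-.0202,.30],-31.5)"
```

```text
t 0.35 pos [0.2159 0.5864 0.2043] rot [-1.800e+02  1.000e-02  6.979e+01] F [ 0.4  0.  -0.6] w 1.001 j [64. 28. 77.  0. 75. -5.]
d_cm [-46.32  49.77  -9.56] w_deg [1.0000e-02 1.0000e-02 1.0129e+02]
```

All keys are required in each row.

{"name": "move_arm", "arguments": {
  "commands": [
    {"dx": 0,"dy": 0,"dz": -4,"wx": 0,"wy": 0,"wz": 6,"gripper": 0},
    {"dx": -1,"dy": 1,"dz": -8,"wx": 0,"wy": 0,"wz": 13,"gripper": 0},
    {"dx": -4,"dy": 4,"dz": -10,"wx": 0,"wy": 0,"wz": 20,"gripper": 0},
    {"dx": -7,"dy": 7.4,"dz": -10,"wx": 0,"wy": 0,"wz": 27,"gripper": 0},
    {"dx": -10,"dy": 10.7,"dz": -10,"wx": 0,"wy": 0,"wz": 34,"gripper": 0}
  ]
}}

```text
time: 0.85
eef_pos: [0.2823, 0.4546, 0.3051]
eef_rot: [-180.0, -0.1, 35.5]
ft_force: [1.1, 1.3, -0.1]
width: 1.001
```

```bash
python3 -c "
from h import *
todo([.5229,-.0202,.30],-31.5)"
```

```text
t 0.85 pos [0.2823 0.4546 0.3051] rot [-1.7998e+02 -9.0000e-02  3.5550e+01] F [ 1.1  1.3 -0.1] w 1.001 j [52. 16. 81. -0. 83. 16.]
d_cm [-8.03 52.61  0.48] w_deg [-0.07 -0.07 67.05]
```

{"name": "move_arm", "arguments": {
  "commands": [
    {"dx": -0.7,"dy": 4.4,"dz": 0,"wx": 0,"wy": 0,"wz": 5.6,"gripper": 0.5},
    {"dx": -1.3,"dy": 8.8,"dz": 0,"wx": 0,"wy": 0,"wz": 11.2,"gripper": 0.5},
    {"dx": -2,"dy": 13.1,"dz": 0,"wx": 0,"wy": 0,"wz": 16.8,"gripper": 0.5},
    {"dx": -2.7,"dy": 17.5,"dz": 0,"wx": 0,"wy": 0,"wz": 22.3,"gripper": 0.5},
    {"dx": -3.3,"dy": 21.9,"dz": 0,"wx": 0,"wy": 0,"wz": 28,"gripper": 0.5}
  ]
}}

```text
time: 1.35
eef_pos: [0.3835, 0.2571, 0.3046]
eef_rot: [-180.0, -0.0, 7.6]
ft_force: [-0.2, 0.4, -0.9]
width: 0.595
```

```bash
python3 -c "
from h import *
todo([.5229,-.0202,.27],-31.5)"
```

```text
t 1.35 pos [0.3835 0.2571 0.3046] rot [-1.7999e+02 -2.0000e-02  7.5700e+00] F [-0.2  0.4 -0.9] w 0.595 j [26.  9. 90. -0. 81. 19.]
d_cm [10.17 29.33  3.46] w_deg [-1.000e-02 -2.000e-02  3.907e+01]
```

{"name": "move_arm", "arguments": {
  "commands": [
    {"dx": 1.5,"dy": 4.2,"dz": 0,"wx": 0,"wy": 0,"wz": 5.6,"gripper": 0.5},
    {"dx": 2.9,"dy": 8.4,"dz": 0,"wx": 0,"wy": 0,"wz": 11.2,"gripper": 0.5},
    {"dx": 4.4,"dy": 12.6,"dz": 0,"wx": 0,"wy": 0,"wz": 16.8,"gripper": 0.5},
    {"dx": 5.8,"dy": 16.8,"dz": 0,"wx": 0,"wy": 0,"wz": 22.3,"gripper": 0.5},
    {"dx": 7.3,"dy": 21.0,"dz": 0,"wx": 0,"wy": 0,"wz": 28,"gripper": 0.5}
  ]
}}

```text
time: 1.85
eef_pos: [0.4843, 0.0587, 0.3046]
eef_rot: [-180.0, -0.0, -20.4]
ft_force: [0.7, 1.1, -0.4]
width: 0.5
```

```bash
python3 -c "
from h import *
todo([.5229,-.0202,.27],-31.5)"
```

```text
t 1.85 pos [0.4843 0.0587 0.3046] rot [-1.7999e+02 -2.0000e-02 -2.0450e+01] F [ 0.7  1.1 -0.4] w 0.5 j [-0. 12. 87.  0. 81. 20.]
d_cm [6.37 6.05 3.46] w_deg [-0.02 -0.02 11.05]
```

{"name": "move_arm", "arguments": {
  "commands": [
    {"dx": 3.2,"dy": 3,"dz": 0,"wx": 0,"wy": 0,"wz": 5.5,"gripper": 0.5},
    {"dx": 6.4,"dy": 6,"dz": 1,"wx": 0,"wy": 0,"wz": 11,"gripper": 0.5},
    {"dx": 6.4,"dy": 6,"dz": 3.5,"wx": 0,"wy": 0,"wz": 11,"gripper": 0.5},
    {"dx": 6.4,"dy": 6,"dz": 5,"wx": 0,"wy": 0,"wz": 11,"gripper": 0.5},
    {"dx": 6.4,"dy": 6,"dz": 5,"wx": 0,"wy": 0,"wz": 11,"gripper": 0.5}
  ]
}}

```text
time: 2.35
eef_pos: [0.5221, -0.0181, 0.2526]
eef_rot: [179.9, 0.2, -31.3]
ft_force: [-0.3, 0.3, 0.4]
width: 0.501
```

```bash
python3 -c "
from h import *
todo([.5229,-.0202,.179],-31.5)
f=env.grab_frame('wrist');cv2.imwrite('pics/w1.png',f['image'][:,:,::-1])
f=env.grab_frame('top');crop(f,220,160,160,120,5,'pics/t1.png')"
```

```text
t 2.35 pos [ 0.5221 -0.0181  0.2526] rot [179.92   0.19 -31.26] F [-0.3  0.3  0.4] w 0.501 j [-9. 17. 87.  0. 76. 23.]
d_cm [0.21 0.13 7.36] w_deg [0.08 0.19 0.24]
```

View pics/w1.png

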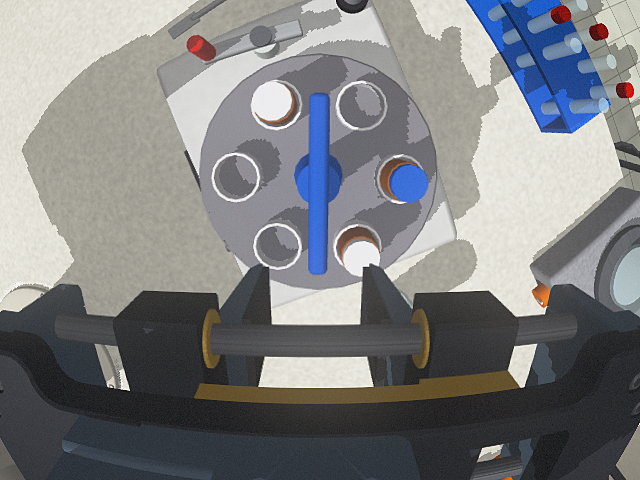

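```bash
cat >> h.py <<'E'
def wray(f,uv):
    uv=np.atleast_2d(np.asarray(uv,float)); K=f["intrinsics"]
    p=(uv-[K[0,2],K[1,2]])/K[0,0]; th=np.linalg.norm(p,axis=1); 
    d=np.c_[p*(np.sin(th)/np.maximum(th,1e-9))[:,None],np.cos(th)]
    return d@R.from_euler("xyz",f["orientation"],degrees=True).as_matrix().T
def wplane(f,uv,z):
    d=wray(f,uv);e=np.array(f["eye"]);return e+d*((z-e[2])/d[:,2])[:,None]
E
python3 -c "
from h import *
f=env.grab_frame('wrist');print(f['eye'],f['orientation'])
a=wplane(f,[(319,93),(318,275)],.181);print(a.round(4));d=a[0]-a[1];print(np.linalg.norm(d),np.degrees(np.arctan2(d[1],d[0])),a.mean(0))
print('deck',wplane(f,[(200,170),(437,170),(318,54)],.098).round(4))
crop(f,150,0,160,120,5,'pics/w1c.png')
print('tips mid',wplane(f,[(267,268),(367,268)],.2356-.000))
"
```

```text
[0.56276884 0.04684842 0.43617259] [ 1.64266854e+02 -2.38947803e-02 -3.11837254e+01]
[[ 0.5816  0.0731  0.181 ]
 [ 0.5141 -0.0374  0.181 ]]
0.12947811062631298 58.58557607392957 [0.54781034 0.01783048 0.181     ]
deck [[ 0.4572  0.0809  0.098 ]
 [ 0.6475 -0.034   0.098 ]
 [ 0.6059  0.1134  0.098 ]]
tips mid [[ 0.50151733 -0.0005647   0.2356    ]
 [ 0.55084143 -0.03044154  0.2356    ]]
```

View pics/w1c.png

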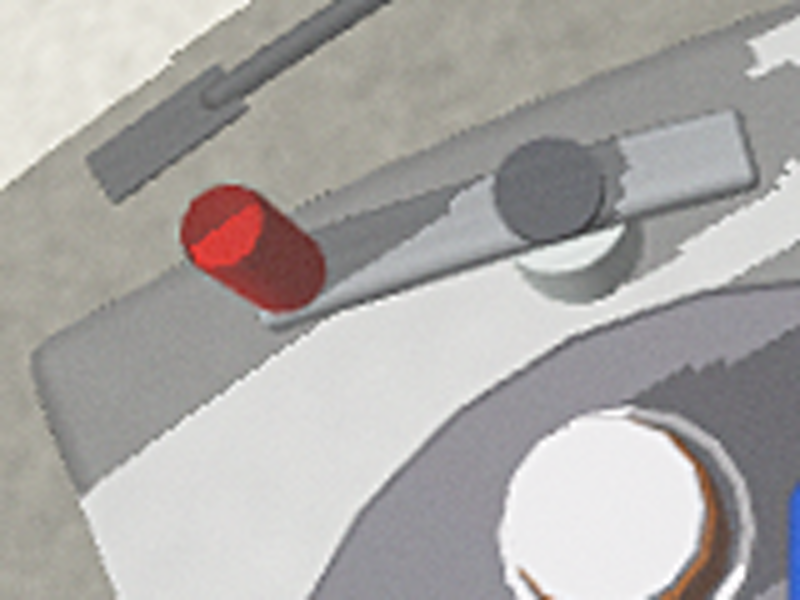

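```bash
python3 -c "
from h import *
f=env.grab_frame('wrist')
print(wplane(f,[(194.2,45)],.1415), wplane(f,[(209.5,51.5)],.0995))
g=env.grab_frame('top'); print(proj(g,[.521,.166,.1415]),proj(g,[.521,.166,.0995]))
todo([.523,-.0212,.179],-31.4)
"
```

```text
[[0.52188409 0.16843146 0.1415    ]] [[0.52483351 0.17095844 0.0995    ]]
[[254.80278014 229.10882299]] [[257.18536941 231.41284725]]
t 2.6 pos [ 0.5237 -0.0176  0.2555] rot [-1.7996e+02 -9.0000e-02 -3.1190e+01] F [-0.  -0.6  0.8] w 0.499 j [-8. 17. 87. -0. 76. 23.]
d_cm [0.11 0.34 7.65] w_deg [-0.04 -0.09  0.21]
```

{"name": "move_arm", "arguments": {
  "commands": [
    {"dx": 0.1,"dy": 0.3,"dz": 2.5,"wx": 0,"wy": 0,"wz": 0,"gripper": 0.5},
    {"dx": 0.1,"dy": 0.3,"dz": 5.0,"wx": 0,"wy": 0,"wz": 0,"gripper": 0.5},
    {"dx": 0.1,"dy": 0.3,"dz": 7.0,"wx": 0,"wy": 0,"wz": 0,"gripper": 0.5},
    {"dx": 0.1,"dy": 0.3,"dz": 7.6,"wx": 0,"wy": 0,"wz": 0,"gripper": 0.6},
    {"dx": 0.1,"dy": 0.3,"dz": 7.6,"wx": 0,"wy": 0,"wz": 0,"gripper": 0.78}
  ]
}}

```text
time: 3.1
eef_pos: [0.5225, -0.0208, 0.1785]
eef_rot: [180.0, 0.0, -31.2]
ft_force: [-0.1, -0.1, 1.1]
width: 0.361
```

{"name": "move_arm", "arguments": {
  "commands": [
    {"dx": 0,"dy": 0,"dz": 0,"wx": 0,"wy": 0,"wz": 0,"gripper": 0.78},
    {"dx": 0,"dy": 0,"dz": 0,"wx": 0,"wy": 0,"wz": 0,"gripper": 0.78},
    {"dx": 0,"dy": 0,"dz": 0,"wx": 0,"wy": 0,"wz": 0,"gripper": 0.78},
    {"dx": 0,"dy": 0,"dz": 0,"wx": 0,"wy": 0,"wz": 0,"gripper": 0.78},
    {"dx": 0,"dy": 0,"dz": 0,"wx": 0,"wy": 0,"wz": 0,"gripper": 0.78}
  ]
}}

```text
time: 3.6
eef_pos: [0.5226, -0.0209, 0.1787]
eef_rot: [-180.0, -0.0, -31.2]
ft_force: [0.8, -0.3, -0.2]
width: 0.219
```

```bash
python3 -c "
from h import *
todo([.523,-.0212,.179],-31.4)
f=env.grab_frame('wrist');cv2.imwrite('pics/w2.png',f['image'][:,:,::-1])
f=env.grab_frame('scene');crop(f,240,190,180,135,4.4,'pics/s2.png')"
```

```text
t 3.6 pos [ 0.5226 -0.0209  0.1787] rot [-1.7999e+02 -2.0000e-02 -3.1210e+01] F [ 0.8 -0.3 -0.2] w 0.219 j [-9. 22. 93.  0. 65. 22.]
d_cm [ 0.05  0.   -0.03] w_deg [-0.01 -0.02  0.19]
```

View pics/w2.png

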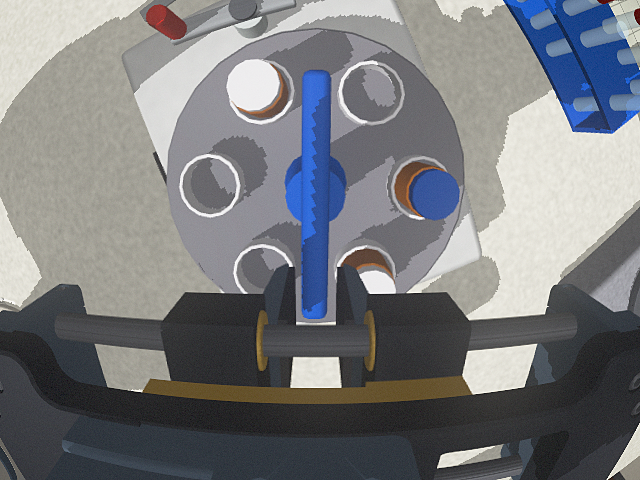

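View pics/s2.png

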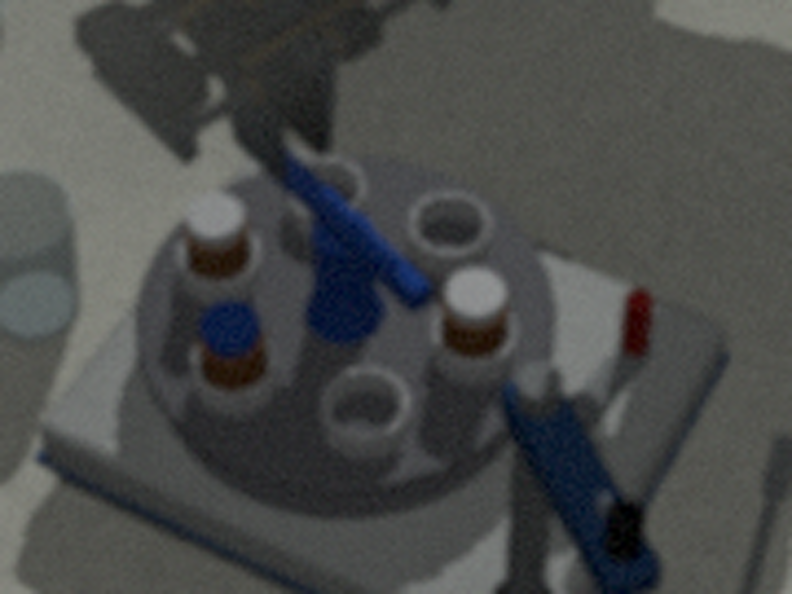

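{"name": "move_arm", "arguments": {
  "commands": [
    {"dx": 0.17,"dy": 0,"dz": 0,"wx": 0,"wy": 0,"wz": -2,"gripper": 0.78},
    {"dx": 0.34,"dy": -0.01,"dz": 0,"wx": 0,"wy": 0,"wz": -4,"gripper": 0.78},
    {"dx": 0.5,"dy": -0.03,"dz": 0,"wx": 0,"wy": 0,"wz": -6,"gripper": 0.78},
    {"dx": 0.67,"dy": -0.05,"dz": 0,"wx": 0,"wy": 0,"wz": -8,"gripper": 0.78},
    {"dx": 0.83,"dy": -0.07,"dz": 0,"wx": 0,"wy": 0,"wz": -10,"gripper": 0.78}
  ]
}}

```text
time: 4.2
eef_pos: [0.53, -0.0247, 0.1784]
eef_rot: [180.0, 0.0, -21.1]
ft_force: [0.3, 0.2, 0.4]
width: 0.218
```

{"name": "move_arm", "arguments": {
  "commands": [
    {"dx": 0.17,"dy": 0,"dz": 0,"wx": 0,"wy": 0,"wz": -2,"gripper": 0.78},
    {"dx": 0.34,"dy": -0.01,"dz": 0,"wx": 0,"wy": 0,"wz": -4,"gripper": 0.78},
    {"dx": 0.5,"dy": -0.03,"dz": 0,"wx": 0,"wy": 0,"wz": -6,"gripper": 0.78},
    {"dx": 0.67,"dy": -0.05,"dz": 0,"wx": 0,"wy": 0,"wz": -8,"gripper": 0.78},
    {"dx": 0.83,"dy": -0.07,"dz": 0,"wx": 0,"wy": 0,"wz": -10,"gripper": 0.78}
  ]
}}

```text
time: 4.7
eef_pos: [0.538, -0.027, 0.1784]
eef_rot: [180.0, 0.0, -11.1]
ft_force: [-0.9, -0.5, -0.2]
width: 0.225
```

```bash
cat > look.py <<'E'
from h import *
import sys
n=sys.argv[1]
s=env.observe();f=env.grab_frame('wrist');cv2.imwrite(f'pics/{n}.png',f['image'][:,:,::-1])
p=np.array(s["eef_pos"]);print("t",s["time"],"pos",p.round(4),"yaw",round(s["eef_rot"][2],1),"F",np.round(s["ft_force"],1),"Tq",np.round(s["ft_torque"],2),"w",round(s["width"],3),"r",np.linalg.norm(p[:2]-[.548,.0193]).round(4),"j",np.round(s["joints"],0))
hsv=cv2.cvtColor(f["image"],cv2.COLOR_RGB2HSV)
b=cv2.inRange(hsv,(105,120,60),(125,255,255));b[290:]=0;b[:, :200]=0;b[:,400:]=0
k,l,st,c=cv2.connectedComponentsWithStats(b)
for i in range(1,k):
    if st[i,4]>600: print("blue",st[i],c[i].round(1))
E
python3 look.py w3
```

```text
t 4.7 pos [ 0.538  -0.027   0.1784] yaw -11.1 F [-0.9 -0.5 -0.2] Tq [-0.1   0.08  0.01] w 0.225 r 0.0474 j [-9. 23. 91. -0. 66.  2.]
blue [ 272   76  100  210 7401] [321.3 176.1]
```

View pics/w3.png

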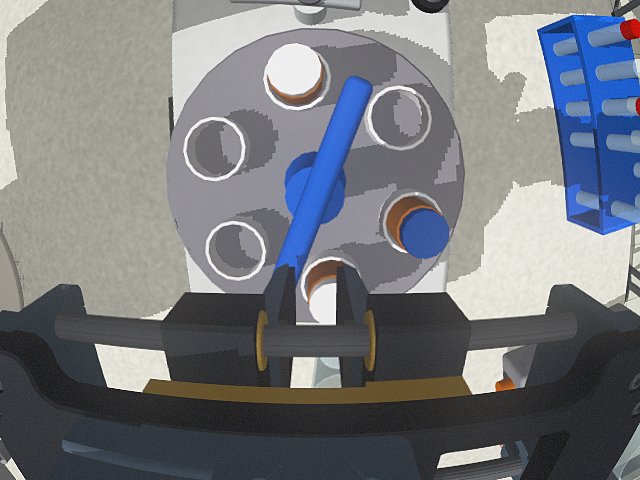

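```bash
python3 -c "
from h import *
f=env.grab_frame('wrist');crop(f,230,200,160,120,5,'pics/w3c.png')
f=env.grab_frame('scene');crop(f,240,180,180,135,4.4,'pics/s3.png')
f=env.grab_frame('top');crop(f,220,160,160,120,5,'pics/t3.png')"
```

```text
(no output)
```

View pics/w3c.png

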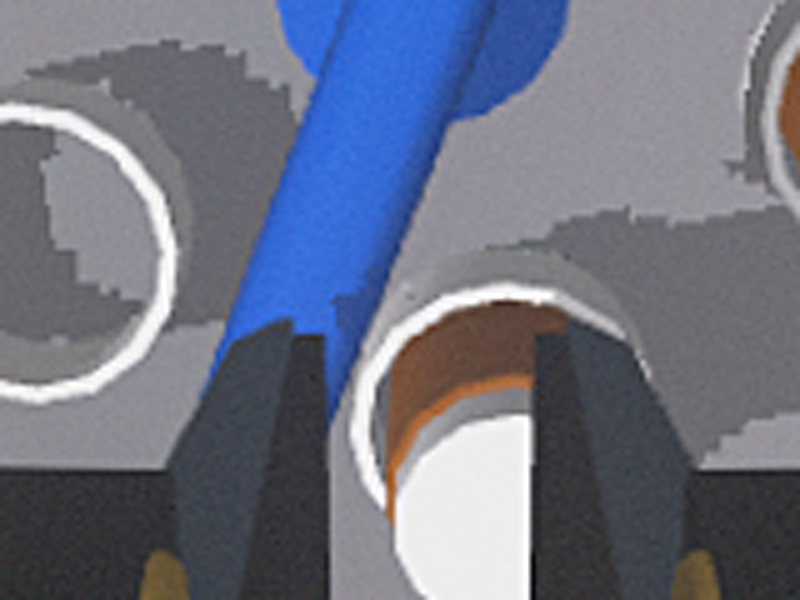

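View pics/s3.png

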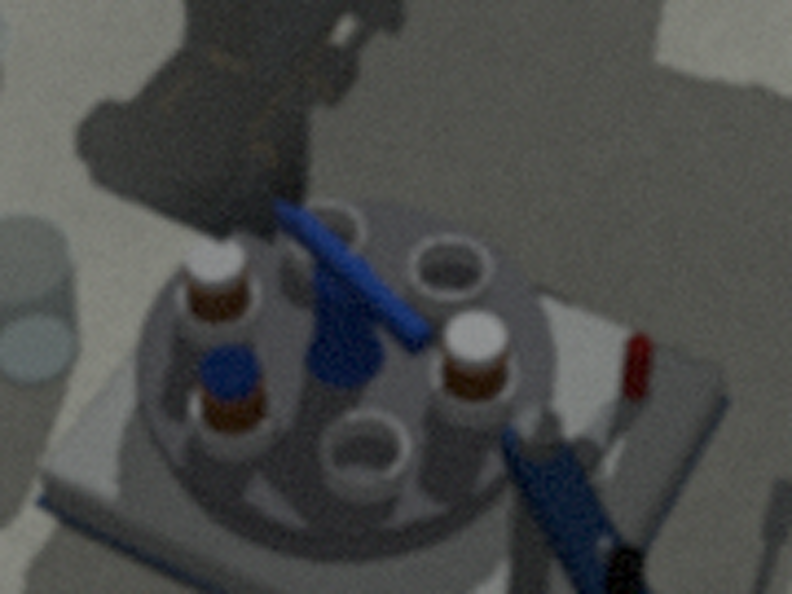

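View pics/t3.png

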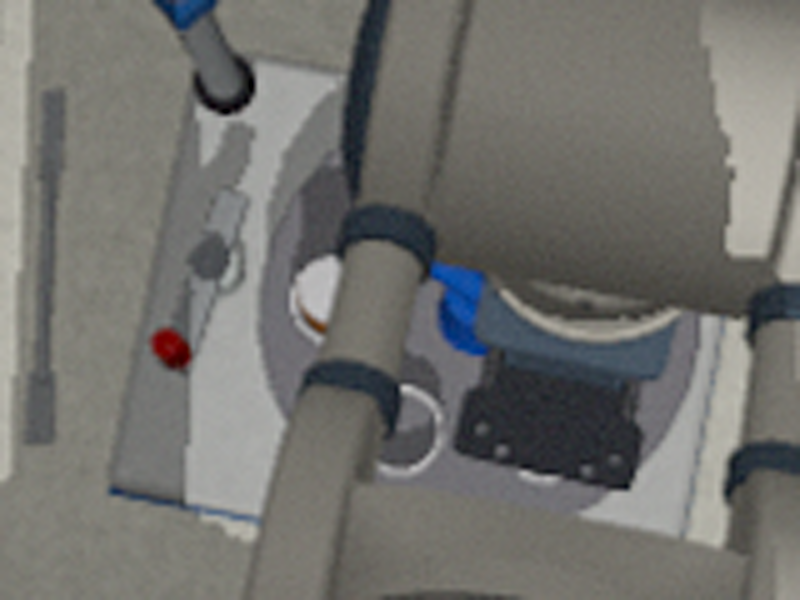

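```bash
python3 -c "
from h import *
g=env.grab_frame('scene')
crop(g,270,190,80,60,10,'pics/s3c.png')
s=env.observe();T=R.from_euler('xyz',s['eef_rot'],degrees=True);p=np.array(s['eef_pos'])
for x in (-10,-24,10,24):
  for y in (-16,16):
    for z in (17,-14):
      q=proj(g,p+T.apply([x/1e3,y/1e3,z/1e3]))[0];print(x,y,z,((q-[270,190])*10).round(0))
c=np.array([.548,.0193]);u=np.array([np.cos(np.radians(58.5)),np.sin(np.radians(58.5))])
for sg in (-65,65):
  for z in (.163,.181):
    q=proj(g,np.r_[c+u*sg/1e3,z])[0];print('bar',sg,z,((q-[270,190])*10).round(0))
"
```

```text
-10 -16 17 [372. 450.]
-10 -16 -14 [367. 360.]
-10 16 17 [253. 396.]
-10 16 -14 [246. 306.]
-24 -16 17 [405. 409.]
-24 -16 -14 [400. 319.]
-24 16 17 [286. 356.]
-24 16 -14 [279. 266.]
10 -16 17 [325. 509.]
10 -16 -14 [319. 419.]
10 16 17 [206. 454.]
10 16 -14 [197. 364.]
24 -16 17 [292. 551.]
24 -16 -14 [284. 462.]
24 16 17 [172. 496.]
24 16 -14 [162. 406.]
bar -65 0.163 [289. 362.]
bar -65 0.181 [285. 310.]
bar 65 0.163 [653. 711.]
bar 65 0.181 [653. 660.]
```

View pics/s3c.png

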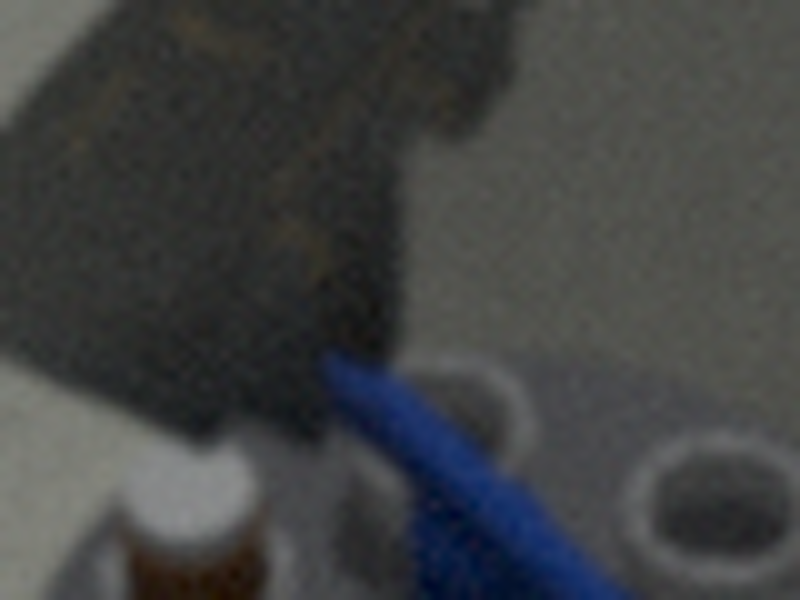

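{"name": "move_arm", "arguments": {
  "commands": [
    {"dx": -0.41,"dy": -0.02,"dz": -0.3,"wx": 0,"wy": 0,"wz": 5,"gripper": 0.7},
    {"dx": -0.83,"dy": -0.07,"dz": -0.3,"wx": 0,"wy": 0,"wz": 10,"gripper": 0.7},
    {"dx": -1.24,"dy": -0.16,"dz": -0.3,"wx": 0,"wy": 0,"wz": 15,"gripper": 0.7},
    {"dx": -1.64,"dy": -0.29,"dz": -0.3,"wx": 0,"wy": 0,"wz": 20,"gripper": 0.7},
    {"dx": -1.64,"dy": -0.29,"dz": 0.3,"wx": 0,"wy": 0,"wz": 20,"gripper": 0.7}
  ]
}}

```text
time: 5.45
eef_pos: [0.5224, -0.0208, 0.1758]
eef_rot: [-180.0, -0.1, -31.3]
ft_force: [1.0, 0.2, -0.2]
width: 0.302
```

```bash
python3 look.py w4; python3 -c "
from h import *
todo([.523,-.0212,.155],-31.4)
f=env.grab_frame('wrist');crop(f,230,200,160,120,5,'pics/w4c.png')"
```

```text
t 5.45 pos [ 0.5224 -0.0208  0.1758] yaw -31.3 F [ 1.   0.2 -0.2] Tq [-0.13  0.06 -0.02] w 0.302 r 0.0476 j [-9. 22. 94.  0. 64. 23.]
blue [ 284   69   63  221 7864] [315.3 180. ]
t 5.5 pos [ 0.5221 -0.0208  0.1745] rot [ 1.7999e+02  3.0000e-02 -3.1140e+01] F [-0.6  0.1 -1. ] w 0.298 j [-9. 22. 94.  0. 64. 22.]
d_cm [ 0.1  -0.02  1.95] w_deg [0.01 0.03 0.26]
```

View pics/w4c.png

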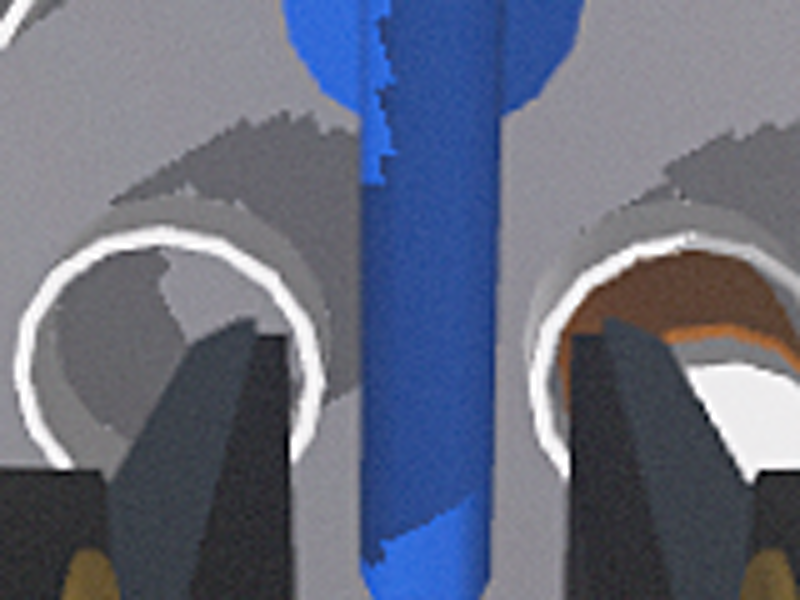

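{"name": "move_arm", "arguments": {
  "commands": [
    {"dx": 0,"dy": 0,"dz": 0.2,"wx": 0,"wy": 0,"wz": 0,"gripper": 0.76},
    {"dx": 0,"dy": 0,"dz": 0.5,"wx": 0,"wy": 0,"wz": 0,"gripper": 0.76},
    {"dx": 0,"dy": 0,"dz": 0.8,"wx": 0,"wy": 0,"wz": 0,"gripper": 0.76},
    {"dx": 0,"dy": 0,"dz": 1.0,"wx": 0,"wy": 0,"wz": 0,"gripper": 0.76},
    {"dx": 0,"dy": 0,"dz": 1.0,"wx": 0,"wy": 0,"wz": 0,"gripper": 0.76}
  ]
}}

```text
time: 6.05
eef_pos: [0.5223, -0.0209, 0.1651]
eef_rot: [180.0, 0.0, -31.2]
ft_force: [0.0, 0.1, 0.1]
width: 0.237
```

```bash
python3 look.py w5; python3 -c "
from h import *
f=env.grab_frame('wrist');crop(f,230,200,160,120,5,'pics/w5c.png')
g=env.grab_frame('scene')
crop(g,270,190,80,60,10,'pics/s5c.png')"
```

```text
t 6.05 pos [ 0.5223 -0.0209  0.1651] yaw -31.2 F [0.  0.1 0.1] Tq [-0.14  0.12  0.01] w 0.237 r 0.0478 j [-9. 23. 94.  0. 63. 22.]
blue [ 283   64   66  226 8601] [315.6 178.8]
```

View pics/w5c.png

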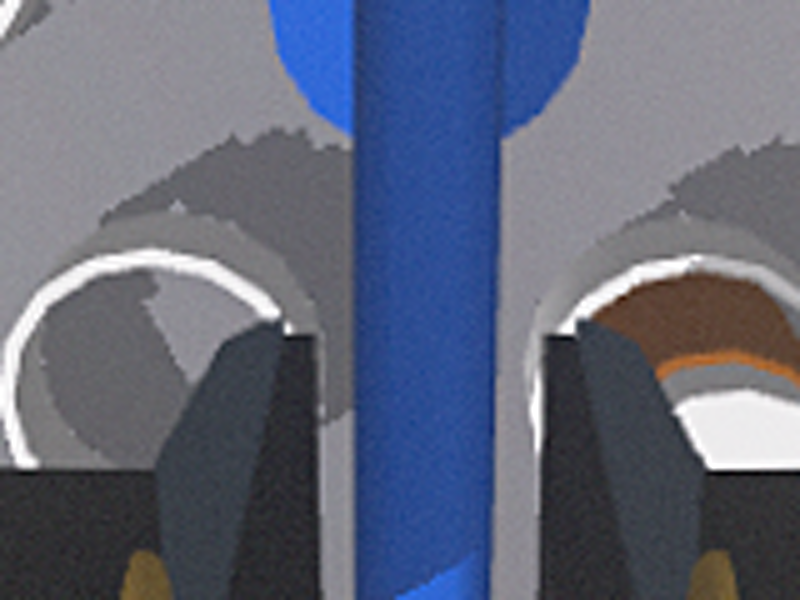

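View pics/s5c.png

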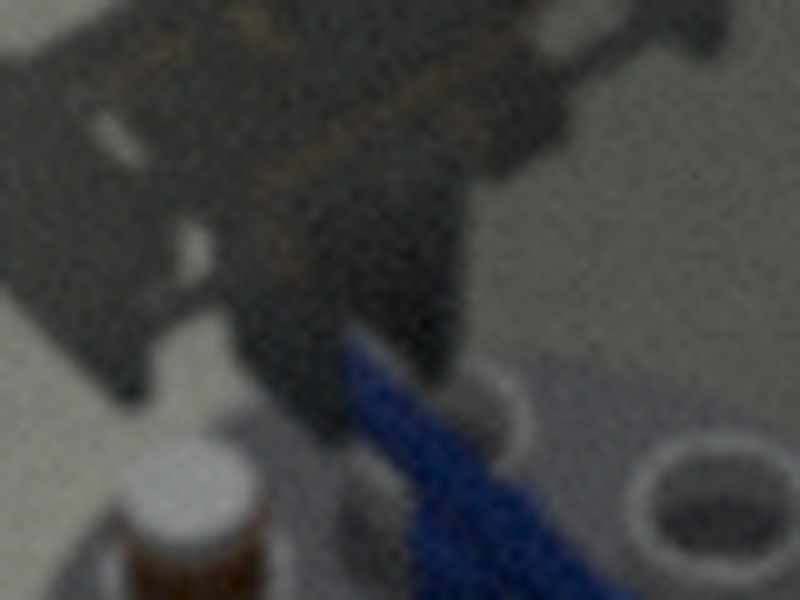

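```bash
python3 -c "
from h import *
g=env.grab_frame('scene')
s=env.observe();T=R.from_euler('xyz',s['eef_rot'],degrees=True);p=np.array(s['eef_pos'])
for x in (-11,-25,11,25):
  for y in (-16,16):
    for z in (17,0,-10):
      q=proj(g,p+T.apply([x/1e3,y/1e3,z/1e3]))[0];print(x,y,z,((q-[270,190])*10).round(0))
"
```

```text
-11 -16 17 [421. 463.]
-11 -16 0 [419. 415.]
-11 -16 -10 [417. 386.]
-11 16 17 [335. 382.]
-11 16 0 [332. 334.]
-11 16 -10 [330. 305.]
-25 -16 17 [469. 433.]
-25 -16 0 [467. 385.]
-25 -16 -10 [466. 356.]
-25 16 17 [383. 353.]
-25 16 0 [380. 305.]
-25 16 -10 [378. 276.]
11 -16 17 [345. 511.]
11 -16 0 [342. 463.]
11 -16 -10 [340. 434.]
11 16 17 [260. 429.]
11 16 0 [256. 381.]
11 16 -10 [253. 352.]
25 -16 17 [297. 542.]
25 -16 0 [293. 494.]
25 -16 -10 [291. 465.]
25 16 17 [211. 459.]
25 16 0 [207. 411.]
25 16 -10 [204. 382.]
```

{"name": "move_arm", "arguments": {
  "commands": [
    {"dx": 0,"dy": 0,"dz": 0.2,"wx": 0,"wy": 0,"wz": 0,"gripper": 0.78},
    {"dx": 0,"dy": 0,"dz": 0.4,"wx": 0,"wy": 0,"wz": 0,"gripper": 0.78},
    {"dx": 0,"dy": 0,"dz": 0.6,"wx": 0,"wy": 0,"wz": 0,"gripper": 0.78},
    {"dx": 0,"dy": 0,"dz": 0.7,"wx": 0,"wy": 0,"wz": 0,"gripper": 0.78},
    {"dx": 0,"dy": 0,"dz": 0.7,"wx": 0,"wy": 0,"wz": 0,"gripper": 0.78}
  ]
}}

```text
time: 6.75
eef_pos: [0.5224, -0.0209, 0.1582]
eef_rot: [180.0, 0.0, -31.2]
ft_force: [-0.1, -0.3, 0.3]
width: 0.221
```

```bash
python3 look.py w6; python3 -c "
from h import *
g=env.grab_frame('scene')
crop(g,270,190,80,60,10,'pics/s6c.png')"
```

```text
t 6.75 pos [ 0.5224 -0.0209  0.1582] yaw -31.2 F [-0.1 -0.3  0.3] Tq [-0.09  0.09  0.01] w 0.221 r 0.0477 j [-9. 23. 95.  0. 62. 22.]
blue [ 282   61   67  229 9036] [315.7 177.9]
```

View pics/w6.png

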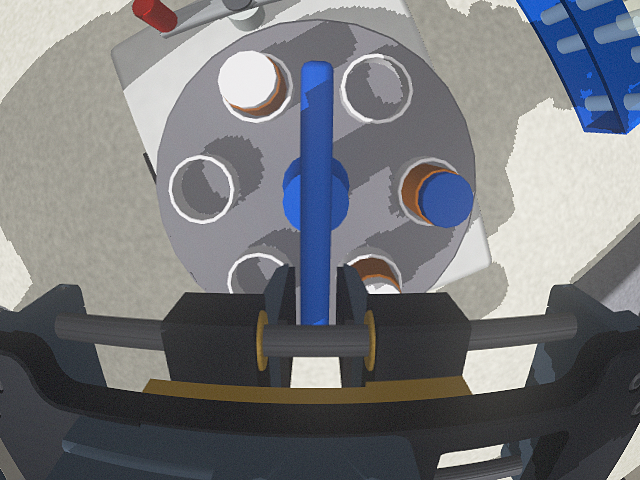

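View pics/s6c.png

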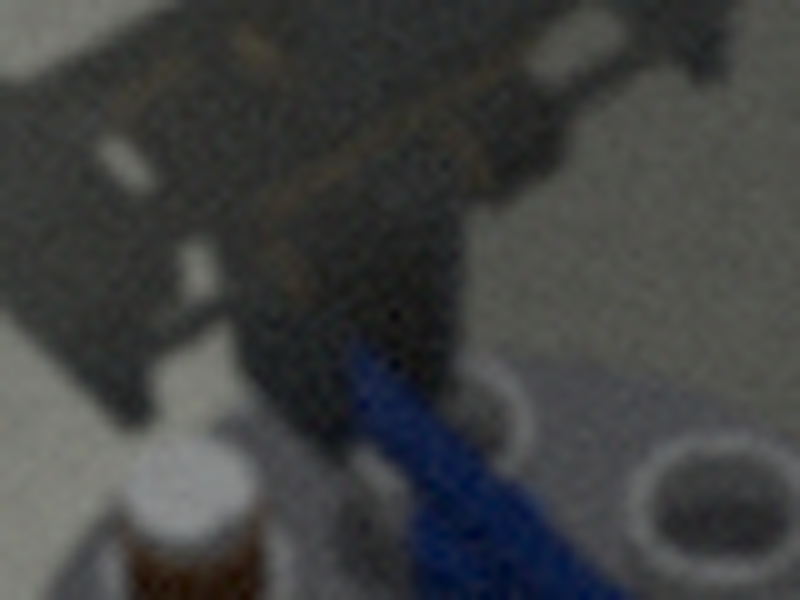

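{"name": "move_arm", "arguments": {
  "commands": [
    {"dx": 0.17,"dy": 0,"dz": 0.2,"wx": 0,"wy": 0,"wz": -2,"gripper": 0.78},
    {"dx": 0.34,"dy": -0.01,"dz": 0.4,"wx": 0,"wy": 0,"wz": -4,"gripper": 0.78},
    {"dx": 0.5,"dy": -0.03,"dz": 0.4,"wx": 0,"wy": 0,"wz": -6,"gripper": 0.78},
    {"dx": 0.67,"dy": -0.05,"dz": 0.4,"wx": 0,"wy": 0,"wz": -8,"gripper": 0.78},
    {"dx": 0.83,"dy": -0.07,"dz": 0.4,"wx": 0,"wy": 0,"wz": -10,"gripper": 0.78}
  ]
}}

```text
time: 7.35
eef_pos: [0.528, -0.0238, 0.1541]
eef_rot: [-180.0, 0.2, -21.1]
ft_force: [-9.7, 7.1, 5.5]
width: 0.219
```

```bash
python3 look.py w7
```

```text
t 7.35 pos [ 0.528  -0.0238  0.1541] yaw -21.1 F [-9.7  7.1  5.5] Tq [ 1.29  1.86 -0.23] w 0.219 r 0.0475 j [-9. 24. 94.  0. 62. 12.]
blue [ 286   63   70  227 9480] [324.4 179.4]
```

View pics/w7.png

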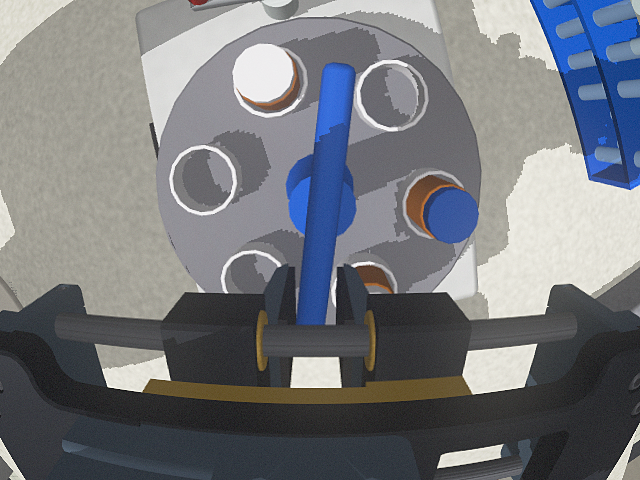

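{"name": "move_arm", "arguments": {
  "commands": [
    {"dx": 0.17,"dy": 0,"dz": 0,"wx": 0,"wy": 0,"wz": -2,"gripper": 0.78},
    {"dx": 0.34,"dy": -0.01,"dz": 0,"wx": 0,"wy": 0,"wz": -4,"gripper": 0.78},
    {"dx": 0.5,"dy": -0.03,"dz": 0,"wx": 0,"wy": 0,"wz": -6,"gripper": 0.78},
    {"dx": 0.67,"dy": -0.05,"dz": 0,"wx": 0,"wy": 0,"wz": -8,"gripper": 0.78},
    {"dx": 0.83,"dy": -0.07,"dz": 0,"wx": 0,"wy": 0,"wz": -10,"gripper": 0.78}
  ]
}}

```text
time: 7.9
eef_pos: [0.5358, -0.0263, 0.1541]
eef_rot: [-180.0, 0.2, -11.1]
ft_force: [-10.4, 4.5, 6.7]
width: 0.22
```

```bash
python3 look.py w8
```

```text
t 7.9 pos [ 0.5358 -0.0263  0.1541] yaw -11.1 F [-10.4   4.5   6.7] Tq [ 0.67  2.11 -0.19] w 0.22 r 0.0472 j [-9. 25. 93.  0. 63.  2.]
blue [ 286   62   70  228 9454] [323.9 179.4]
```

View pics/w8.png

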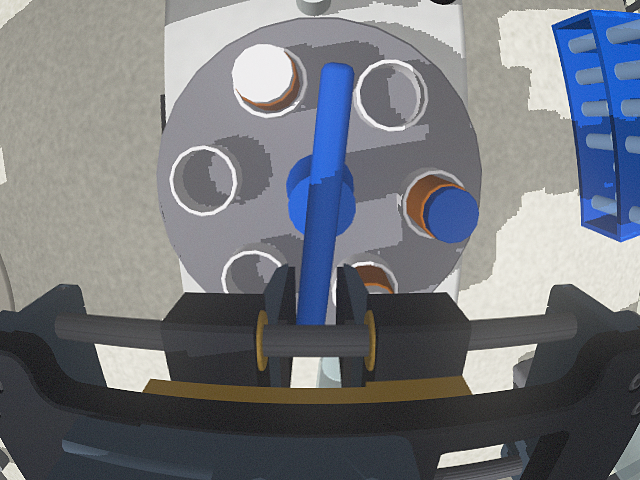

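{"name": "move_arm", "arguments": {
  "commands": [
    {"dx": 0.17,"dy": 0,"dz": 0,"wx": 0,"wy": 0,"wz": -2,"gripper": 0.78},
    {"dx": 0.34,"dy": -0.01,"dz": 0,"wx": 0,"wy": 0,"wz": -4,"gripper": 0.78},
    {"dx": 0.5,"dy": -0.03,"dz": 0,"wx": 0,"wy": 0,"wz": -6,"gripper": 0.78},
    {"dx": 0.67,"dy": -0.05,"dz": 0,"wx": 0,"wy": 0,"wz": -8,"gripper": 0.78},
    {"dx": 0.83,"dy": -0.07,"dz": 0,"wx": 0,"wy": 0,"wz": -10,"gripper": 0.78}
  ]
}}

```text
time: 8.45
eef_pos: [0.5447, -0.0276, 0.1543]
eef_rot: [-180.0, 0.2, -1.1]
ft_force: [-12.2, 3.9, 10.8]
width: 0.221
```

```bash
python3 look.py w9
```

```text
t 8.45 pos [ 0.5447 -0.0276  0.1543] yaw -1.1 F [-12.2   3.9  10.8] Tq [ 0.29  2.32 -0.19] w 0.221 r 0.047 j [-9. 25. 92.  0. 63. -8.]
blue [ 284   62   70  228 9424] [322.1 179.4]
```

{"name": "move_arm", "arguments": {
  "commands": [
    {"dx": 0.17,"dy": 0,"dz": 0,"wx": 0,"wy": 0,"wz": -2,"gripper": 0.78},
    {"dx": 0.34,"dy": -0.01,"dz": 0,"wx": 0,"wy": 0,"wz": -4,"gripper": 0.78},
    {"dx": 0.5,"dy": -0.03,"dz": 0,"wx": 0,"wy": 0,"wz": -6,"gripper": 0.78},
    {"dx": 0.67,"dy": -0.05,"dz": 0,"wx": 0,"wy": 0,"wz": -8,"gripper": 0.78},
    {"dx": 0.83,"dy": -0.07,"dz": 0,"wx": 0,"wy": 0,"wz": -10,"gripper": 0.78}
  ]
}}

```text
time: 9.0
eef_pos: [0.5515, -0.0271, 0.1541]
eef_rot: [-179.9, 0.3, 8.9]
ft_force: [-17.7, 0.9, 12.5]
width: 0.218
```

```bash
python3 look.py w10
```

```text
t 9.0 pos [ 0.5515 -0.0271  0.1541] yaw 8.9 F [-17.7   0.9  12.5] Tq [-0.18  3.23 -0.29] w 0.218 r 0.0465 j [ -9.  26.  91.  -0.  64. -18.]
blue [ 287   63   70  227 9403] [325.  179.7]
```

```bash
python3 -c "
from h import *
g=env.grab_frame('scene')
crop(g,260,190,120,90,6.6,'pics/s10c.png')"
```

```text
(no output)
```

View pics/w10.png

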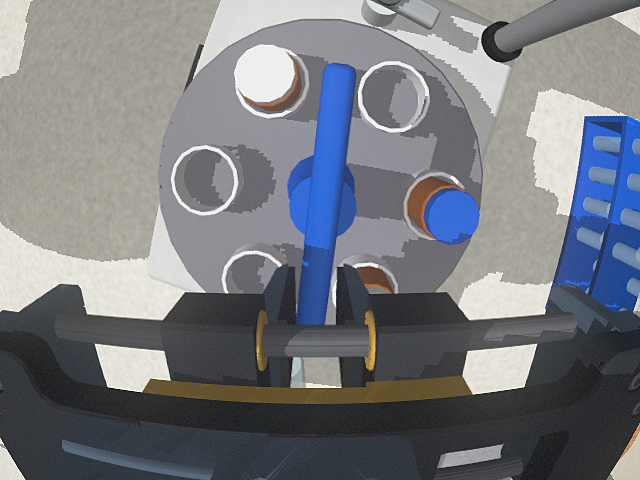

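View pics/s10c.png

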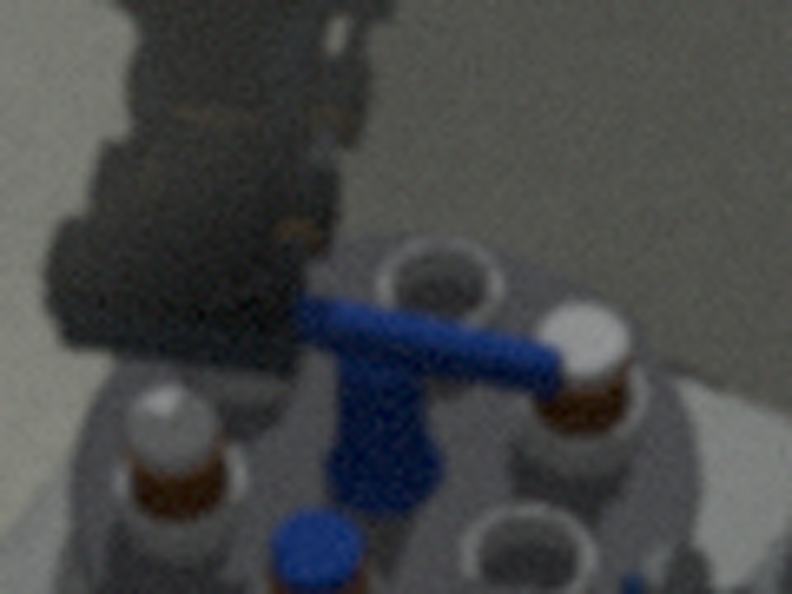

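{"name": "move_arm", "arguments": {
  "commands": [
    {"dx": 0.13,"dy": 0,"dz": -0.05,"wx": 0,"wy": 0,"wz": -1.6,"gripper": 0.78},
    {"dx": 0.27,"dy": -0.01,"dz": -0.1,"wx": 0,"wy": 0,"wz": -3.2,"gripper": 0.78},
    {"dx": 0.4,"dy": -0.02,"dz": -0.1,"wx": 0,"wy": 0,"wz": -4.8,"gripper": 0.78},
    {"dx": 0.54,"dy": -0.03,"dz": -0.1,"wx": 0,"wy": 0,"wz": -6.4,"gripper": 0.78},
    {"dx": 0.67,"dy": -0.05,"dz": -0.1,"wx": 0,"wy": 0,"wz": -8,"gripper": 0.78}
  ]
}}

```text
time: 9.6
eef_pos: [0.5593, -0.0255, 0.155]
eef_rot: [-179.9, 0.2, 16.9]
ft_force: [-8.9, 1.9, 2.1]
width: 0.22
```

```bash
python3 look.py w11
```

```text
t 9.6 pos [ 0.5593 -0.0255  0.155 ] yaw 16.9 F [-8.9  1.9  2.1] Tq [ 0.16  1.51 -0.11] w 0.22 r 0.0462 j [ -9.  26.  90.   0.  64. -26.]
blue [ 284   62   69  228 9301] [321.1 179.6]
```

{"name": "move_arm", "arguments": {
  "commands": [
    {"dx": 0.17,"dy": 0,"dz": 0,"wx": 0,"wy": 0,"wz": -2,"gripper": 0.78},
    {"dx": 0.34,"dy": -0.01,"dz": 0,"wx": 0,"wy": 0,"wz": -4,"gripper": 0.78},
    {"dx": 0.5,"dy": -0.03,"dz": 0,"wx": 0,"wy": 0,"wz": -6,"gripper": 0.78},
    {"dx": 0.67,"dy": -0.05,"dz": 0,"wx": 0,"wy": 0,"wz": -8,"gripper": 0.78},
    {"dx": 0.83,"dy": -0.07,"dz": 0,"wx": 0,"wy": 0,"wz": -10,"gripper": 0.78}
  ]
}}

```text
time: 10.15
eef_pos: [0.5668, -0.0226, 0.155]
eef_rot: [-179.9, 0.2, 26.9]
ft_force: [-11.1, 0.4, 4.0]
width: 0.224
```

```bash
python3 look.py w12
```

```text
t 10.15 pos [ 0.5668 -0.0226  0.155 ] yaw 26.9 F [-11.1   0.4   4. ] Tq [-0.26  1.94 -0.21] w 0.224 r 0.046 j [ -8.  27.  89.  -0.  65. -35.]
blue [ 285   62   69  228 9301] [321.4 179.6]
```

{"name": "move_arm", "arguments": {
  "commands": [
    {"dx": 0.17,"dy": 0,"dz": 0,"wx": 0,"wy": 0,"wz": -2,"gripper": 0.78},
    {"dx": 0.34,"dy": -0.01,"dz": 0,"wx": 0,"wy": 0,"wz": -4,"gripper": 0.78},
    {"dx": 0.5,"dy": -0.03,"dz": 0,"wx": 0,"wy": 0,"wz": -6,"gripper": 0.78},
    {"dx": 0.67,"dy": -0.05,"dz": 0,"wx": 0,"wy": 0,"wz": -8,"gripper": 0.78},
    {"dx": 0.83,"dy": -0.07,"dz": 0,"wx": 0,"wy": 0,"wz": -10,"gripper": 0.78}
  ]
}}

```text
time: 10.7
eef_pos: [0.5738, -0.0185, 0.155]
eef_rot: [-179.9, 0.2, 36.9]
ft_force: [-11.6, -1.9, 4.7]
width: 0.216
```

```bash
python3 look.py w13
```

```text
t 10.7 pos [ 0.5738 -0.0185  0.155 ] yaw 36.9 F [-11.6  -1.9   4.7] Tq [-0.51  2.09 -0.19] w 0.216 r 0.0457 j [ -8.  27.  88.  -0.  65. -45.]
blue [ 285   62   69  228 9296] [321.4 179.6]
```

{"name": "move_arm", "arguments": {
  "commands": [
    {"dx": 0.17,"dy": 0,"dz": 0,"wx": 0,"wy": 0,"wz": -2,"gripper": 0.78},
    {"dx": 0.34,"dy": -0.01,"dz": 0,"wx": 0,"wy": 0,"wz": -4,"gripper": 0.78},
    {"dx": 0.5,"dy": -0.03,"dz": 0,"wx": 0,"wy": 0,"wz": -6,"gripper": 0.78},
    {"dx": 0.67,"dy": -0.05,"dz": 0,"wx": 0,"wy": 0,"wz": -8,"gripper": 0.78},
    {"dx": 0.83,"dy": -0.07,"dz": 0,"wx": 0,"wy": 0,"wz": -10,"gripper": 0.78}
  ]
}}

```text
time: 11.25
eef_pos: [0.58, -0.0132, 0.155]
eef_rot: [-179.8, 0.2, 46.9]
ft_force: [-11.1, -3.4, 4.2]
width: 0.22
```

```bash
python3 look.py w14
```

```text
t 11.25 pos [ 0.58   -0.0132  0.155 ] yaw 46.9 F [-11.1  -3.4   4.2] Tq [-0.81  2.07 -0.21] w 0.22 r 0.0456 j [ -7.  28.  87.  -0.  66. -54.]
blue [ 285   62   69  228 9299] [321.3 179.6]
```

{"name": "move_arm", "arguments": {
  "commands": [
    {"dx": 0.17,"dy": 0,"dz": 0,"wx": 0,"wy": 0,"wz": -2,"gripper": 0.78},
    {"dx": 0.34,"dy": -0.01,"dz": 0,"wx": 0,"wy": 0,"wz": -4,"gripper": 0.78},
    {"dx": 0.5,"dy": -0.03,"dz": 0,"wx": 0,"wy": 0,"wz": -6,"gripper": 0.78},
    {"dx": 0.67,"dy": -0.05,"dz": 0,"wx": 0,"wy": 0,"wz": -8,"gripper": 0.78},
    {"dx": 0.83,"dy": -0.07,"dz": 0,"wx": 0,"wy": 0,"wz": -10,"gripper": 0.78}
  ]
}}

```text
time: 11.8
eef_pos: [0.5855, -0.0066, 0.155]
eef_rot: [-179.8, 0.1, 56.9]
ft_force: [-9.5, -2.7, 3.2]
width: 0.223
```

```bash
python3 look.py w15
```

```text
t 11.8 pos [ 0.5855 -0.0066  0.155 ] yaw 56.9 F [-9.5 -2.7  3.2] Tq [-0.64  1.69 -0.18] w 0.223 r 0.0456 j [ -6.  28.  86.  -0.  66. -63.]
blue [ 284   62   68  228 9299] [320.1 179.4]
```

{"name": "move_arm", "arguments": {
  "commands": [
    {"dx": 0.17,"dy": 0,"dz": 0,"wx": 0,"wy": 0,"wz": -2,"gripper": 0.78},
    {"dx": 0.34,"dy": -0.01,"dz": 0,"wx": 0,"wy": 0,"wz": -4,"gripper": 0.78},
    {"dx": 0.5,"dy": -0.03,"dz": 0,"wx": 0,"wy": 0,"wz": -6,"gripper": 0.78},
    {"dx": 0.67,"dy": -0.05,"dz": 0,"wx": 0,"wy": 0,"wz": -8,"gripper": 0.78},
    {"dx": 0.83,"dy": -0.07,"dz": 0,"wx": 0,"wy": 0,"wz": -10,"gripper": 0.78}
  ]
}}

```text
time: 12.35
eef_pos: [0.5897, 0.0006, 0.155]
eef_rot: [-179.8, 0.1, 66.9]
ft_force: [-8.2, -3.9, 2.0]
width: 0.221
```

```bash
python3 look.py w16
```

```text
t 12.35 pos [0.5897 0.0006 0.155 ] yaw 66.9 F [-8.2 -3.9  2. ] Tq [-0.78  1.42 -0.14] w 0.221 r 0.0457 j [ -6.  28.  86.  -0.  66. -73.]
blue [ 284   61   68  229 9306] [319.6 179.1]
```

{"name": "move_arm", "arguments": {
  "commands": [
    {"dx": 0.17,"dy": 0,"dz": 0,"wx": 0,"wy": 0,"wz": -2,"gripper": 0.78},
    {"dx": 0.34,"dy": -0.01,"dz": 0,"wx": 0,"wy": 0,"wz": -4,"gripper": 0.78},
    {"dx": 0.5,"dy": -0.03,"dz": 0,"wx": 0,"wy": 0,"wz": -6,"gripper": 0.78},
    {"dx": 0.67,"dy": -0.05,"dz": 0,"wx": 0,"wy": 0,"wz": -8,"gripper": 0.78},
    {"dx": 0.83,"dy": -0.07,"dz": 0,"wx": 0,"wy": 0,"wz": -10,"gripper": 0.78}
  ]
}}

```text
time: 12.9
eef_pos: [0.5935, 0.0088, 0.1553]
eef_rot: [-180.0, 0.0, 76.9]
ft_force: [-0.7, 0.0, -0.1]
width: 0.22
```

```bash
python3 look.py w17
```

```text
t 12.9 pos [0.5935 0.0088 0.1553] yaw 76.9 F [-0.7  0.  -0.1] Tq [ 0.03  0.01 -0.03] w 0.22 r 0.0468 j [ -5.  29.  85.  -0.  66. -82.]
blue [ 284   62   65  228 8641] [315.9 178.1]
```

View pics/w17.png

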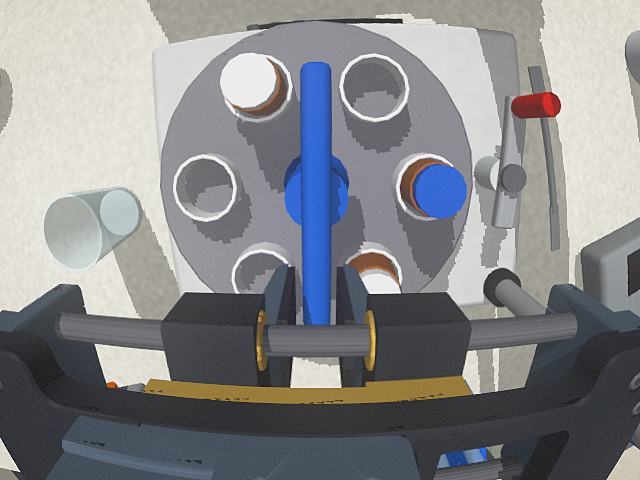

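{"name": "move_arm", "arguments": {
  "commands": [
    {"dx": 0,"dy": 0,"dz": 0,"wx": 0,"wy": 0,"wz": 0,"gripper": 0.65},
    {"dx": 0,"dy": 0,"dz": 0,"wx": 0,"wy": 0,"wz": 0,"gripper": 0.65},
    {"dx": 0,"dy": 0,"dz": -3,"wx": 0,"wy": 0,"wz": 0,"gripper": 0.65},
    {"dx": 0,"dy": 0,"dz": -6,"wx": 0,"wy": 0,"wz": 0,"gripper": 0.65},
    {"dx": 0,"dy": 0,"dz": -10,"wx": 0,"wy": 0,"wz": 0,"gripper": 0.65}
  ]
}}

```text
time: 13.45
eef_pos: [0.593, 0.0088, 0.2555]
eef_rot: [-179.9, 0.0, 76.7]
ft_force: [1.2, -0.3, -0.2]
width: 0.349
```

```bash
python3 look.py w18; python3 -c "
from h import *
g=env.grab_frame('scene')
crop(g,240,190,160,120,5,'pics/s18.png')"
```

```text
t 13.45 pos [0.593  0.0088 0.2555] yaw 76.7 F [ 1.2 -0.3 -0.2] Tq [ 0.   -0.06 -0.02] w 0.349 r 0.0462 j [ -5.  23.  78.   0.  79. -82.]
blue [ 293   92   46  173 4112] [315.7 176.6]
```

View pics/w18.png

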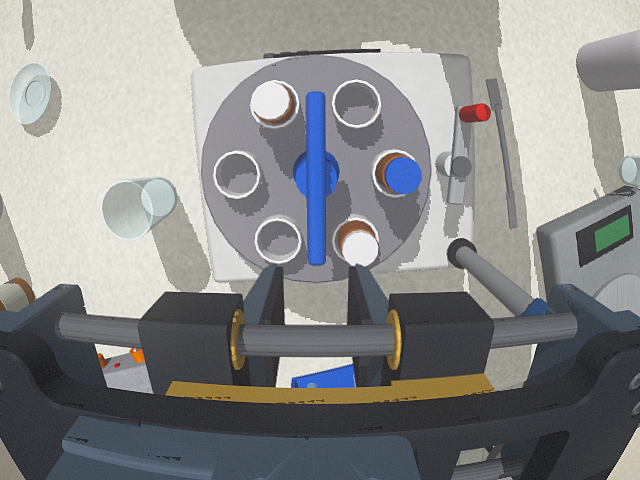

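View pics/s18.png

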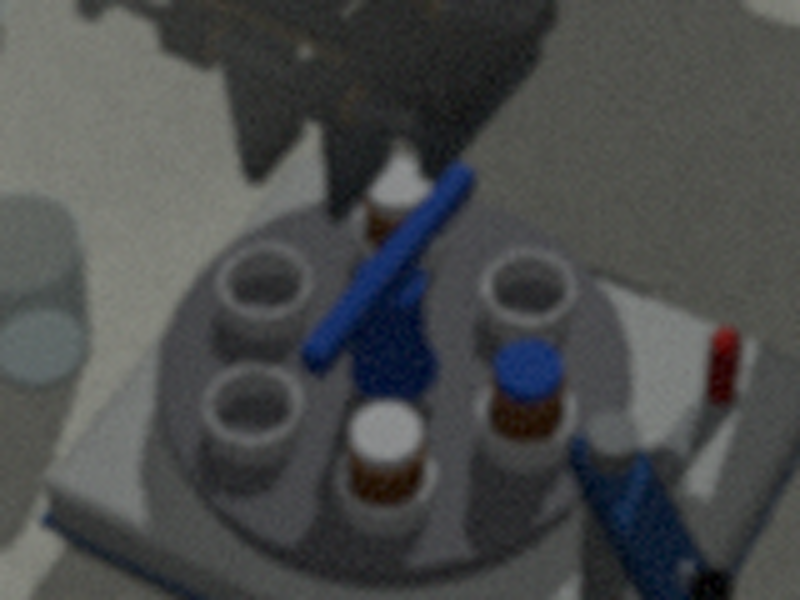

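```bash
python3 -c "
from h import *
f=env.grab_frame('wrist')
for z in (.181,.171):
  a=wplane(f,[(316,92),(316.5,265)],z);d=a[0]-a[1];print(z,np.linalg.norm(d),a.mean(0).round(4),np.degrees(np.arctan2(d[1],d[0])))
for z in (.098,.088):
  a=wplane(f,[(202,170),(431,170)],z);print('deck',z,np.linalg.norm(a[0]-a[1]))
g=env.grab_frame('scene')
c=lambda x,y:(240+x/5-.4,190+y/5-.4)
for z in (.181,.171):
  a=onplane(g,[c(460,172),c(318,360)],z);print('scene',z,np.linalg.norm(a[0]-a[1]),a.mean(0).round(4))
# pivot / post from wrist
crop(f,400,60,120,90,6.6,'pics/w18c.png')
"
```

```text
0.181 0.12508590333839295 [0.5506 0.019  0.181 ] 166.94504020372992
0.171 0.12989184973109932 [0.5518 0.0188 0.171 ] 166.94504020372992
deck 0.098 0.21775338079209472
deck 0.088 0.2240968233487575
scene 0.181 0.12176083881940511 [0.5583 0.0264 0.181 ]
scene 0.171 0.12317845156713415 [0.5507 0.0235 0.171 ]
```

View pics/w18c.png

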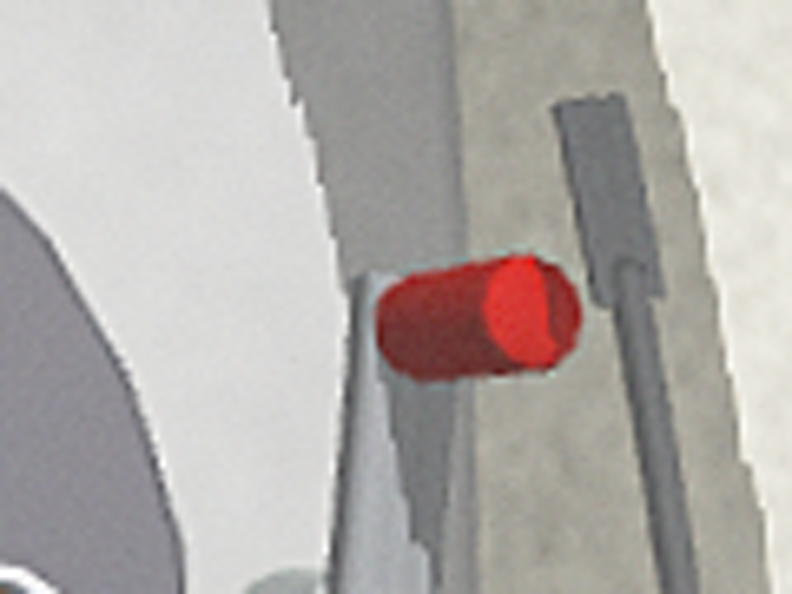

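```bash
python3 -c "
from h import *
f=env.grab_frame('wrist')
print('post top',wplane(f,[(480.6,107.3)],.1415),'base',wplane(f,[(460.5,109.3)],.0995))
print('latch bar end/nose mid', wplane(f,[(456,202)],.0995))
print('knob', wplane(f,[(460,167)],.105))
g=env.grab_frame('top');print(g is None)
gs=env.grab_frame('scene'); c=lambda x,y:(240+x/5-.4,190+y/5-.4)
print('scene post top',onplane(gs,[c(725,333)],.1415),'two',)
todo([.5215,.167,.20],80.7)
"
```

```text
post top [[0.51900246 0.16718596 0.1415    ]] base [[0.51802334 0.16566341 0.0995    ]]
latch bar end/nose mid [[0.60495509 0.14478382 0.0995    ]]
knob [[0.57133069 0.15231781 0.105     ]]
False
scene post top [[0.51818262 0.16930955 0.1415    ]] two
t 13.8 pos [0.5932 0.0088 0.2543] rot [-1.7989e+02  2.0000e-02  7.6770e+01] F [0.2 0.2 0.1] w 0.35 j [ -5.  23.  78.  -0.  79. -82.]
d_cm [ 13.75 -10.59   5.45] w_deg [-0.11  0.01 -3.93]
```

{"name": "move_arm", "arguments": {
  "commands": [
    {"dx": 3.4,"dy": -2.7,"dz": 0,"wx": 0,"wy": 0,"wz": -1,"gripper": 0.5},
    {"dx": 6.9,"dy": -5.4,"dz": 0,"wx": 0,"wy": 0,"wz": -2,"gripper": 0.5},
    {"dx": 10.3,"dy": -8.1,"dz": 0,"wx": 0,"wy": 0,"wz": -3,"gripper": 0.5},
    {"dx": 13.8,"dy": -10.8,"dz": 1,"wx": 0,"wy": 0,"wz": -3.9,"gripper": 0.5},
    {"dx": 13.8,"dy": -10.8,"dz": 4,"wx": 0,"wy": 0,"wz": -3.9,"gripper": 0.5}
  ]
}}

```text
time: 14.3
eef_pos: [0.5191, 0.172, 0.2162]
eef_rot: [179.9, -0.1, 80.9]
ft_force: [1.2, -0.5, -1.0]
width: 0.499
```

```bash
python3 look.py w19; python3 -c "
from h import *
todo([.5195,.1675,.105],80.7)"
```

```text
t 14.3 pos [0.5191 0.172  0.2162] yaw 80.9 F [ 1.2 -0.5 -1. ] Tq [-0.01 -0.02 -0.01] w 0.499 r 0.1554 j [ 12.  21.  87.   0.  71. -69.]
t 14.35 pos [0.5172 0.1696 0.2104] rot [-1.7972e+02  9.0000e-02  8.0870e+01] F [-2.2 -0.3 -6.8] w 0.501 j [ 12.  22.  88.   0.  71. -69.]
d_cm [-0.15  0.32 10.54] w_deg [-0.28  0.09  0.17]
```

View pics/w19.png

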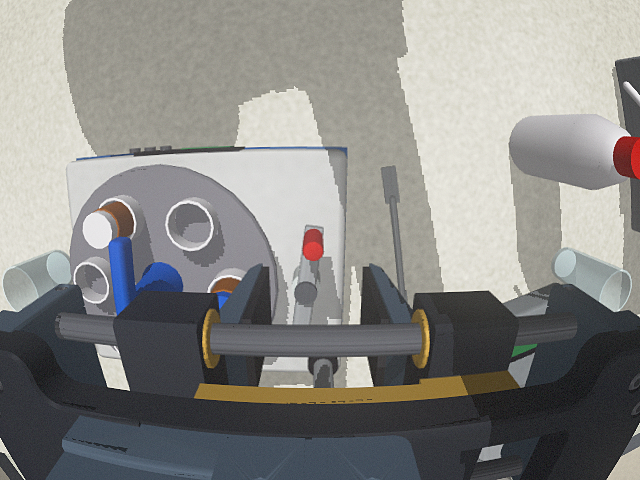

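```bash
python3 -c "
from h import *
f=env.grab_frame('wrist')
h=cv2.cvtColor(f['image'],cv2.COLOR_RGB2HSV);r=(cv2.inRange(h,(0,150,60),(8,255,255))|cv2.inRange(h,(172,150,60),(180,255,255)));r[:, :250]=0;r[:,400:]=0;r[300:]=0
ys,xs=np.nonzero(r);print(xs.min(),xs.max(),ys.min(),ys.max(),len(xs))
crop(f,270,205,90,68,8,'pics/w20c.png')
print(wplane(f,[(313,245)],.1415),wplane(f,[(313,235)],.0995))
todo([.5195,.1675,.105],80.7)"
```

```text
307 327 234 265 405
[[0.51278759 0.16741763 0.1415    ]] [[0.51628501 0.16651461 0.0995    ]]
t 14.4 pos [0.5175 0.1683 0.212 ] rot [-1.7965e+02  1.4000e-01  8.0790e+01] F [-0.  -1.2 -0.1] w 0.499 j [ 12.  22.  88.  -0.  71. -69.]
d_cm [-0.02  0.27 10.7 ] w_deg [-0.35  0.14  0.09]
```

View pics/w20c.png

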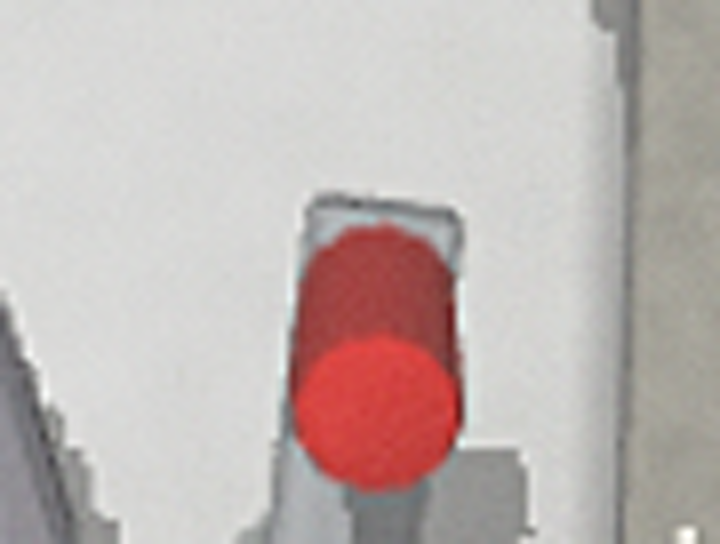

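```bash
python3 -c "
from h import *
f=env.grab_frame('wrist')
print(wplane(f,[(317.2,256.3)],.1415),wplane(f,[(317,243)],.0995))
todo([.5195,.1675,.105],80.7)"
```

```text
[[0.52222592 0.16763901 0.1415    ]] [[0.52410891 0.16726227 0.0995    ]]
t 14.45 pos [0.5188 0.1677 0.2138] rot [-1.7977e+02  1.0000e-01  8.0720e+01] F [ 1.  -0.3  1.2] w 0.498 j [ 12.  21.  87.  -0.  71. -69.]
d_cm [1.000e-02 1.100e-01 1.088e+01] w_deg [-0.23  0.1   0.02]
```

{"name": "move_arm", "arguments": {
  "commands": [
    {"dx": 0,"dy": 0.1,"dz": 3,"wx": 0,"wy": 0,"wz": 0,"gripper": 0.5},
    {"dx": 0,"dy": 0.1,"dz": 6,"wx": 0,"wy": 0,"wz": 0,"gripper": 0.5},
    {"dx": 0,"dy": 0.1,"dz": 8.5,"wx": 0,"wy": 0,"wz": 0,"gripper": 0.5},
    {"dx": 0,"dy": 0.1,"dz": 10.5,"wx": 0,"wy": 0,"wz": 0,"gripper": 0.5},
    {"dx": 0,"dy": 0.1,"dz": 10.8,"wx": 0,"wy": 0,"wz": 0,"gripper": 0.5}
  ]
}}

```text
time: 14.95
eef_pos: [0.521, 0.1666, 0.1062]
eef_rot: [-179.8, 0.1, 80.6]
ft_force: [0.4, 0.9, -0.3]
width: 0.501
```

```bash
python3 look.py w21; python3 -c "
from h import *
g=env.grab_frame('scene')
crop(g,300,180,160,120,5,'pics/s21.png')
"
```

```text
t 14.95 pos [0.521  0.1666 0.1062] yaw 80.6 F [ 0.4  0.9 -0.3] Tq [ 0.02 -0.02  0.06] w 0.501 r 0.1498 j [ 11.  29.  94.  -0.  57. -69.]
```

View pics/w21.png

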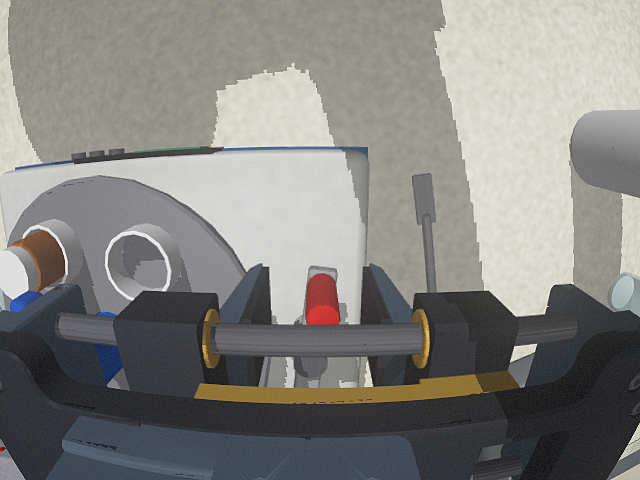

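View pics/s21.png

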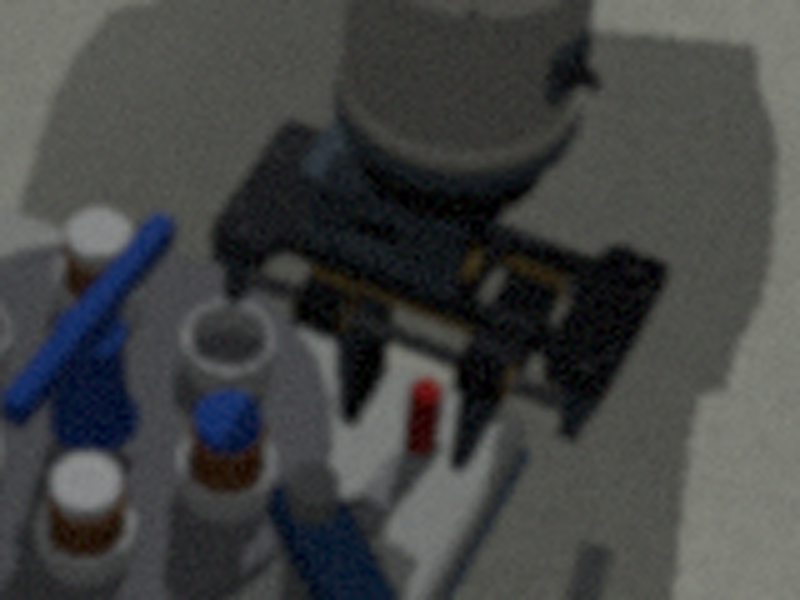

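{"name": "move_arm", "arguments": {
  "commands": [
    {"dx": 0,"dy": 0,"dz": 0,"wx": 0,"wy": 0,"wz": 0,"gripper": 0.75},
    {"dx": 0,"dy": 0,"dz": 0,"wx": 0,"wy": 0,"wz": 0,"gripper": 0.75},
    {"dx": 0,"dy": 0,"dz": 0,"wx": 0,"wy": 0,"wz": 0,"gripper": 0.8},
    {"dx": 0,"dy": 0,"dz": 0,"wx": 0,"wy": 0,"wz": 0,"gripper": 0.85},
    {"dx": 0,"dy": 0,"dz": 0,"wx": 0,"wy": 0,"wz": 0,"gripper": 0.9}
  ],
  "squeeze": 12
}}

```text
time: 15.55
eef_pos: [0.5214, 0.168, 0.1078]
eef_rot: [180.0, -0.0, 80.7]
ft_force: [-2.1, 1.7, 5.7]
width: 0.169
```

```bash
python3 look.py w22
```

```text
t 15.55 pos [0.5214 0.168  0.1078] yaw 80.7 F [-2.1  1.7  5.7] Tq [0.39 0.26 0.07] w 0.169 r 0.151 j [ 12.  29.  94.   0.  57. -69.]
```

View pics/w22.png

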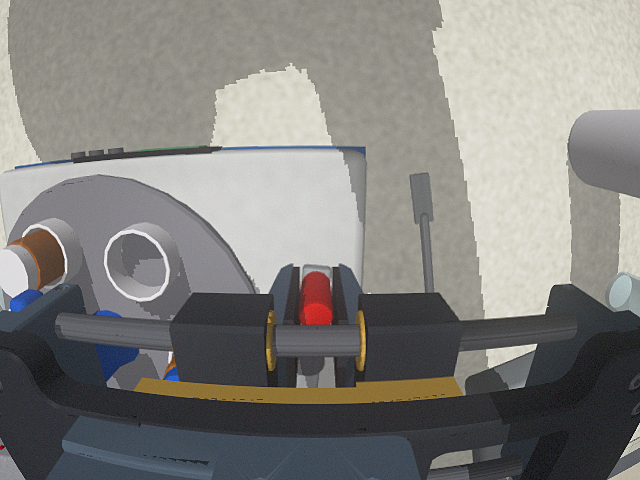

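{"name": "move_arm", "arguments": {
  "commands": [
    {"dx": 0.52,"dy": 0.03,"dz": 0,"wx": 0,"wy": 0,"wz": 0,"gripper": 0.9},
    {"dx": 1.04,"dy": 0.11,"dz": 0,"wx": 0,"wy": 0,"wz": 0,"gripper": 0.9},
    {"dx": 1.55,"dy": 0.25,"dz": 0,"wx": 0,"wy": 0,"wz": 0,"gripper": 0.9},
    {"dx": 2.03,"dy": 0.43,"dz": 0,"wx": 0,"wy": 0,"wz": 0,"gripper": 0.9},
    {"dx": 2.5,"dy": 0.67,"dz": 0,"wx": 0,"wy": 0,"wz": 0,"gripper": 0.9}
  ]
}}

```text
time: 16.1
eef_pos: [0.5313, 0.1909, 0.1075]
eef_rot: [-179.9, 0.1, 80.7]
ft_force: [-4.4, -4.6, 6.1]
width: 0.174
```

```bash
python3 look.py w23
```

```text
t 16.1 pos [0.5313 0.1909 0.1075] yaw 80.7 F [-4.4 -4.6  6.1] Tq [-0.8   0.73 -0.13] w 0.174 r 0.1724 j [ 14.  30.  92.  -0.  58. -67.]
```

View pics/w23.png

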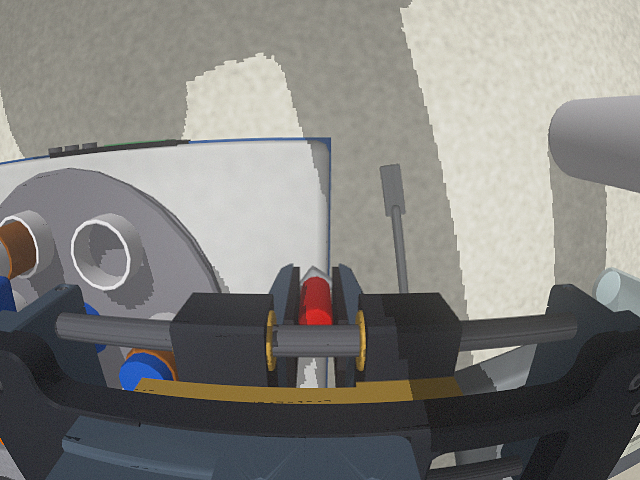

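{"name": "move_arm", "arguments": {
  "commands": [
    {"dx": 0.44,"dy": 0.29,"dz": 0,"wx": 0,"wy": 0,"wz": 0,"gripper": 0.9},
    {"dx": 0.85,"dy": 0.61,"dz": 0,"wx": 0,"wy": 0,"wz": 0,"gripper": 0.9},
    {"dx": 1.22,"dy": 0.98,"dz": 0,"wx": 0,"wy": 0,"wz": 0,"gripper": 0.9},
    {"dx": 1.55,"dy": 1.39,"dz": 0,"wx": 0,"wy": 0,"wz": 0,"gripper": 0.9},
    {"dx": 1.83,"dy": 1.83,"dz": 0,"wx": 0,"wy": 0,"wz": 0,"gripper": 0.9}
  ]
}}

```text
time: 16.65
eef_pos: [0.5524, 0.2056, 0.1074]
eef_rot: [-179.9, 0.1, 80.7]
ft_force: [-3.0, -11.1, 4.8]
width: 0.172
```

```bash
python3 look.py w24
```

```text
t 16.65 pos [0.5524 0.2056 0.1074] yaw 80.7 F [ -3.  -11.1   4.8] Tq [-1.99  0.49 -0.18] w 0.172 r 0.1863 j [ 15.  32.  88.  -0.  60. -66.]
```

View pics/w24.png

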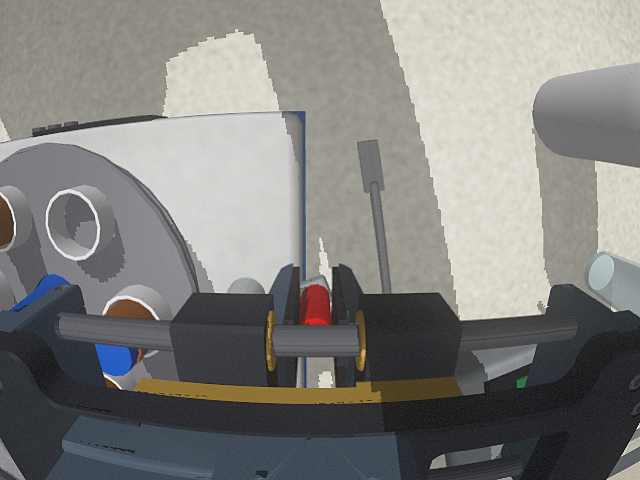

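{"name": "move_arm", "arguments": {
  "commands": [
    {"dx": 0.17,"dy": 0.47,"dz": 0,"wx": 0,"wy": 0,"wz": 0,"gripper": 0.9},
    {"dx": 0.33,"dy": 0.96,"dz": 0,"wx": 0,"wy": 0,"wz": 0,"gripper": 0.9},
    {"dx": 0.43,"dy": 1.46,"dz": 0,"wx": 0,"wy": 0,"wz": 0,"gripper": 0.9},
    {"dx": 0.49,"dy": 1.98,"dz": 0,"wx": 0,"wy": 0,"wz": 0,"gripper": 0.9},
    {"dx": 0.5,"dy": 2.3,"dz": 0,"wx": 0,"wy": 0,"wz": 0,"gripper": 0.9}
  ]
}}

```text
time: 17.2
eef_pos: [0.5726, 0.2057, 0.1064]
eef_rot: [-179.6, 0.3, 80.7]
ft_force: [-20.9, -12.5, 7.4]
width: 0.17
```

```bash
python3 look.py w25;  python3 -c "
from h import *
g=env.grab_frame('scene')
crop(g,280,200,160,120,5,'pics/s25.png')
"
```

```text
t 17.2 pos [0.5726 0.2057 0.1064] yaw 80.7 F [-20.9 -12.5   7.4] Tq [-2.06  3.69 -0.21] w 0.17 r 0.188 j [ 14.  33.  85.  -0.  62. -66.]
```

View pics/w25.png

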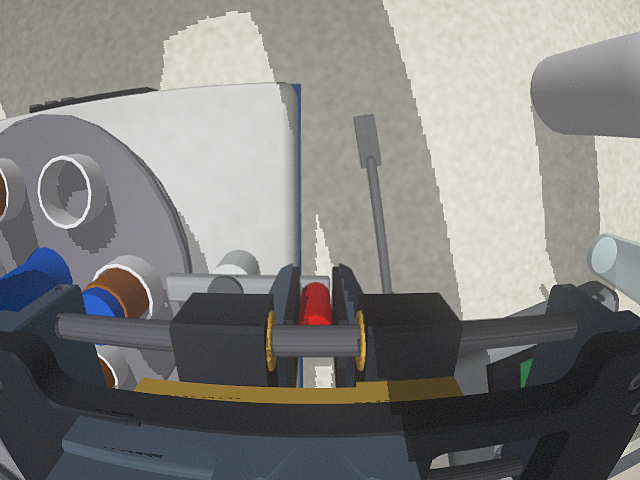

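View pics/s25.png

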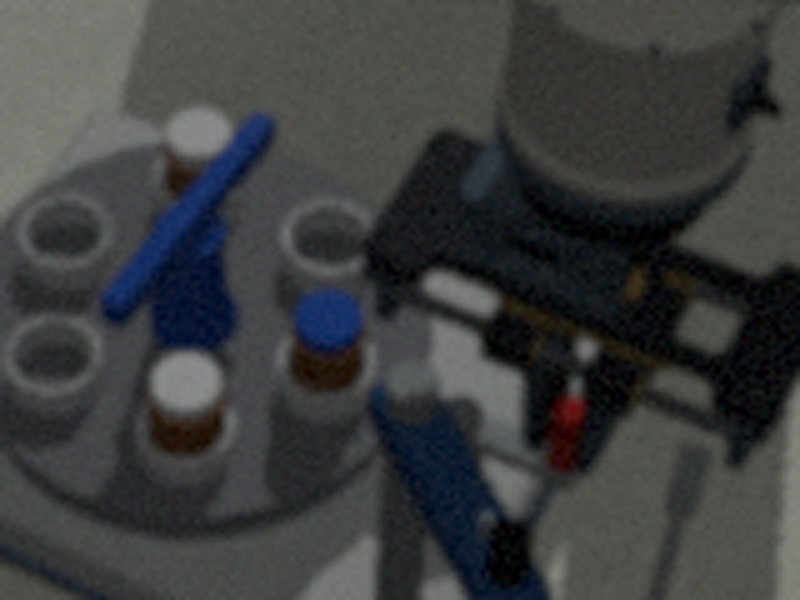

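{"name": "move_arm", "arguments": {
  "commands": [
    {"dx": 0,"dy": 0,"dz": 0,"wx": 0,"wy": 0,"wz": 0,"gripper": 0.5},
    {"dx": 0,"dy": 0,"dz": 0,"wx": 0,"wy": 0,"wz": 0,"gripper": 0.5},
    {"dx": 0,"dy": 0,"dz": 0,"wx": 0,"wy": 0,"wz": 0,"gripper": 0.5},
    {"dx": 0,"dy": -0.3,"dz": -3,"wx": 0,"wy": 0,"wz": 0,"gripper": 0.5},
    {"dx": 0,"dy": -0.6,"dz": -7,"wx": 0,"wy": 0,"wz": 0,"gripper": 0.5}
  ]
}}

```text
time: 17.8
eef_pos: [0.5695, 0.2084, 0.1767]
eef_rot: [-179.8, 0.1, 80.7]
ft_force: [-0.0, 0.4, 0.5]
width: 0.497
```

{"name": "move_arm", "arguments": {
  "commands": [
    {"dx": 0,"dy": -2,"dz": -3,"wx": 0,"wy": 0,"wz": 0,"gripper": 0.5},
    {"dx": 0,"dy": -5,"dz": -6,"wx": 0,"wy": 0,"wz": 0,"gripper": 0.5},
    {"dx": 0,"dy": -8,"dz": -8,"wx": 0,"wy": 0,"wz": 0,"gripper": 0.5},
    {"dx": 0,"dy": -9,"dz": -8,"wx": 0,"wy": 0,"wz": 0,"gripper": 0.5},
    {"dx": 0,"dy": -9,"dz": -8,"wx": 0,"wy": 0,"wz": 0,"gripper": 0.5}
  ]
}}

```text
time: 18.3
eef_pos: [0.481, 0.2235, 0.2577]
eef_rot: [180.0, -0.0, 80.7]
ft_force: [-0.4, -0.1, -0.2]
width: 0.499
```

```bash
python3 look.py w26;  python3 -c "
from h import *
g=env.grab_frame('scene')
crop(g,240,180,180,135,4.4,'pics/s26.png')
"
```

```text
t 18.3 pos [0.481  0.2235 0.2577] yaw 80.7 F [-0.4 -0.1 -0.2] Tq [ 0.03 -0.04 -0.  ] w 0.499 r 0.2149 j [ 18.  18.  86.   0.  76. -62.]
```

View pics/w26.png

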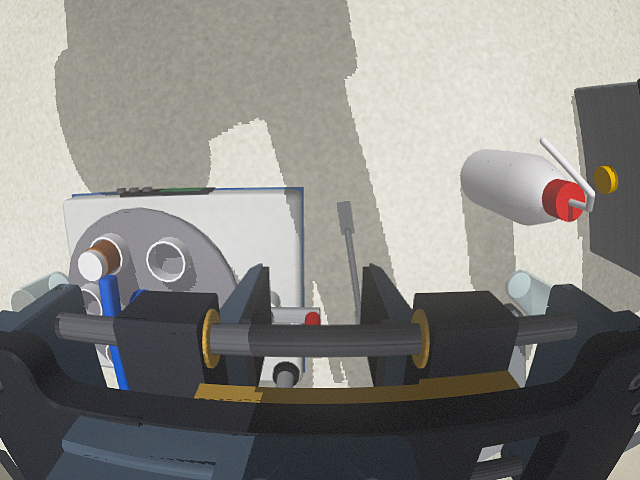

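View pics/s26.png

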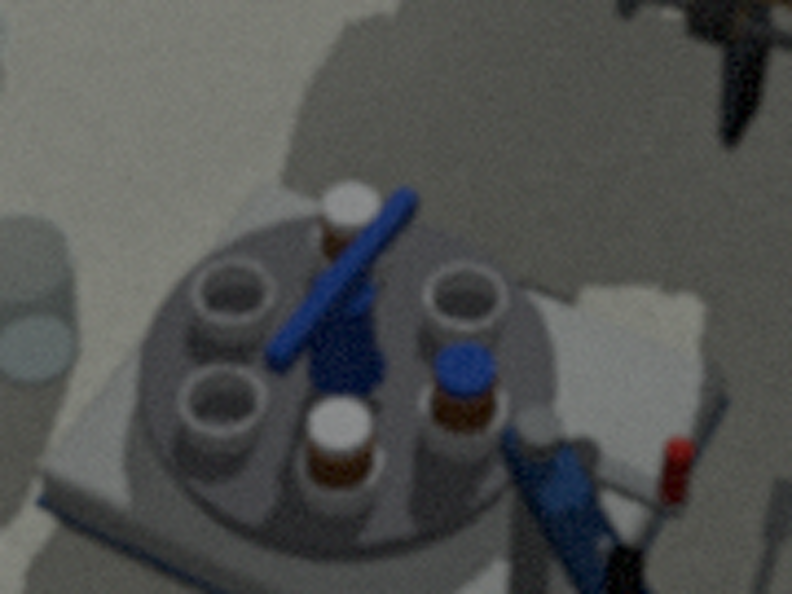

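{"name": "move_arm", "arguments": {
  "commands": [
    {"dx": 0,"dy": -4,"dz": -3,"wx": 0,"wy": 0,"wz": 0,"gripper": 0.5},
    {"dx": 2,"dy": -8,"dz": -5,"wx": 0,"wy": 0,"wz": 0,"gripper": 0.5},
    {"dx": 4,"dy": -12,"dz": -5,"wx": 0,"wy": 0,"wz": 0,"gripper": 0.5},
    {"dx": 6.5,"dy": -16,"dz": -5,"wx": 0,"wy": 0,"wz": 0,"gripper": 0.5},
    {"dx": 9,"dy": -20,"dz": -5,"wx": 0,"wy": 0,"wz": 0,"gripper": 0.5}
  ]
}}

```text
time: 18.9
eef_pos: [0.2985, 0.3453, 0.3067]
eef_rot: [-180.0, 0.0, 80.6]
ft_force: [0.9, -0.1, 0.2]
width: 0.497
```

{"name": "move_arm", "arguments": {
  "commands": [
    {"dx": 3,"dy": -3,"dz": 0,"wx": 0,"wy": 0,"wz": 0,"gripper": 0.5},
    {"dx": 6,"dy": -5,"dz": 0,"wx": 0,"wy": 0,"wz": 0,"gripper": 0.5},
    {"dx": 9,"dy": -6,"dz": 0,"wx": 0,"wy": 0,"wz": 0,"gripper": 0.5},
    {"dx": 9,"dy": -6,"dz": 0,"wx": 0,"wy": 0,"wz": 0,"gripper": 0.5},
    {"dx": 9,"dy": -6,"dz": 0,"wx": 0,"wy": 0,"wz": 0,"gripper": 0.5}
  ]
}}

```text
time: 19.4
eef_pos: [0.2547, 0.4432, 0.3061]
eef_rot: [-180.0, 0.1, 80.7]
ft_force: [0.4, -0.4, 0.1]
width: 0.501
```

```bash
python3 -c "
from h import *
g=env.grab_frame('top')
crop(g,220,160,160,120,5,'pics/t27.png');cv2.imwrite('pics/t27f.png',g['image'][:,:,::-1])
s=env.observe();print(s['time'],s['eef_pos'],s['ft_force'])
"
```

```text
19.45 [0.25481286 0.44258122 0.30644213] [ 0.28980421 -0.90521595  0.11595554]
```

View pics/t27.png

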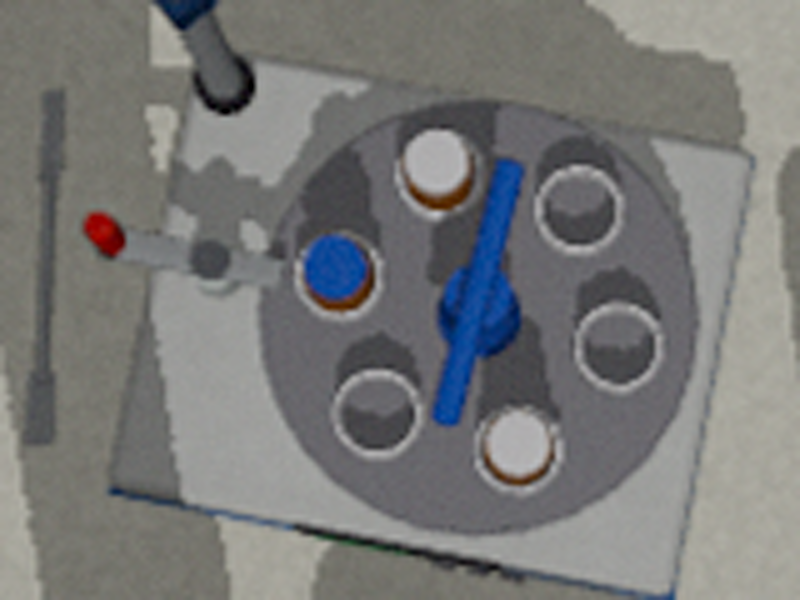

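View pics/t27f.png

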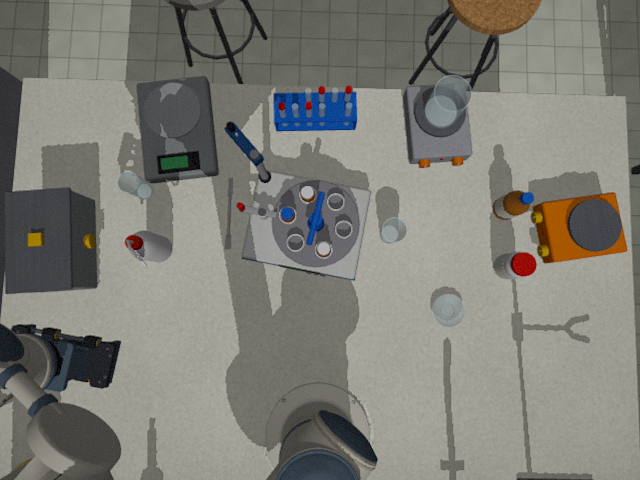

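```bash
python3 -c "
from h import *
import numpy as np
ims=[]
for i in range(6): g=env.grab_frame('top'); ims.append(g['image'].astype(float))
im=np.mean(ims,0).astype(np.uint8);np.save('top.npy',im)
cv2.imwrite('pics/t28.png',cv2.resize(im[192:222,232:282,::-1],None,fx=16,fy=16,interpolation=cv2.INTER_CUBIC))
"
```

```text
(no output)
```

View pics/t28.png

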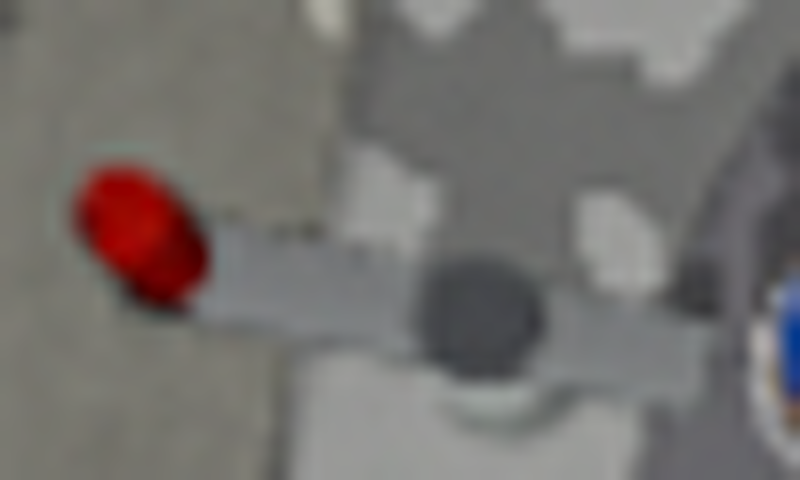

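```bash
python3 -c "
from h import *
g=env.grab_frame('top')
c=lambda x,y:(232+x/16-.47,192+y/16-.47)
def ang(a,b,z=.0995):
  p=onplane(g,[c(*a),c(*b)],z);d=p[0]-p[1];return np.degrees(np.arctan2(d[1],d[0]))-90
print('upper',ang((240,228),(700,312)),'lower',ang((210,320),(690,400)))
print('mid',ang((225,274),(695,356)))
print('post top', onplane(g,[c(122,215)],.1415), 'knob/post angle')
# housing refit on near & far edges
c5=lambda x,y:(220+x/5-.4,160+y/5-.4)
for a,b in [((113,490),(672,598)),((262,60),(750,156)),((672,590),(752,157)),((118,480),(192,70))]:
  p=onplane(g,[c5(*a),c5(*b)],.06);d=p[0]-p[1];print('edge',np.degrees(np.arctan2(d[1],d[0]))%90-90)
# line spindle->knob
"
```

```text
upper -8.879697130153033 lower -7.983079436048811
mid -8.422236971876373
post top [[0.57884593 0.20615115 0.1415    ]] knob/post angle
edge -9.44746224537738
edge -9.688229023413115
edge -9.394305636983859
edge -7.730635758210127
```

```bash
python3 -c "
from h import *
s=env.observe();print(s['time'],np.round(s['joint_vel'],2),np.round(s['ft_force'],1))
a=cv2.imread('pics/top0.png').astype(int);b=cv2.imread('pics/t27f.png').astype(int)
d=(abs(a-b).max(2)>60).astype(np.uint8);n,l,st,c=cv2.connectedComponentsWithStats(d)
print([ (st[i].tolist()) for i in range(1,n) if st[i,4]>25])
print(env.hand_in())"
```

```text
19.8 [ 0.34  0.05 -0.14 -0.03 -0.05  0.07] [1.  0.2 0.1]
[[300, 186, 14, 17, 151], [325, 189, 14, 17, 151], [315, 192, 10, 20, 98], [236, 202, 11, 10, 70], [293, 202, 19, 14, 103], [279, 207, 16, 21, 196], [340, 215, 13, 9, 64], [251, 216, 8, 18, 74], [322, 221, 29, 15, 148], [341, 223, 9, 4, 29], [306, 230, 9, 15, 79], [322, 243, 8, 11, 70], [137, 246, 8, 11, 48], [0, 324, 121, 67, 3611], [36, 359, 15, 29, 127], [0, 363, 9, 10, 37], [0, 372, 32, 23, 357], [44, 383, 14, 14, 58], [32, 389, 10, 11, 35], [35, 398, 23, 12, 78], [19, 400, 11, 9, 37], [0, 402, 14, 76, 850], [60, 403, 61, 77, 3434], [319, 425, 12, 9, 27], [15, 432, 46, 48, 601], [354, 449, 24, 17, 149], [267, 467, 10, 13, 47]]
the job is handed in; nothing more can be done
None
```

The carousel is home and the latch is closed. I handed the job in at 19.8 s with the gripper well clear of the changer.

- **Carousel:** I straddled the bar loosely near one end and turned it about 108° counter-clockwise at about 0.35 rad/s, until it dropped. The push force then fell from about 9 N to zero. The bar measured 129.9 mm long and the deck 224.1 mm across, which matches the home heights of 162 mm and 88 mm.
- **Latch:** I then gripped the red post and swung it round to the stop, where the tangential push rose to about 19 N against the usual 2.5 N. After release, the post stood within about 1 mm of its predicted end position. The top view shows the nose over the rim.
- **Bottles and bench:** All three bottles stand in their wells. Comparing top views from before and after shows changes at the carousel, the latch and the arm itself. There is also one small patch by the wash bottle at pixel (137, 246). I took it for a shadow, because the bottle appeared in the same place in both views, but I did not check it further.

Three things disagreed or went wrong:
- **Fingertips:** The real fingertips looked roughly 25 mm higher than the description says. My first turn therefore passed over the bar without touching it, so I turned back and went lower.
- **Turning force:** During the turn the push briefly reached about 18 N, or 0.83 N m against the drive's 1 N m. I raised the tool 1 mm and it eased.
- **Latch angle:** In the top view the latch read about 1° short of its stop. That is within my measuring error, and I relied on the force at the stop instead.

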